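# Lay the clock weights in the V-groove cradle

### The arm

A 6-joint arm with a two-finger parallel gripper is mounted at the origin on the work surface. World frame = base frame: x ahead of the robot, y to its left, z up, the work surface at z = 0. Lengths are in m, angles in rad, forces in N, time in s.
With the tool pointing down it reaches from about 0.25 to 0.725 m from the base axis. Payload 4 kg.
Tool frame: the origin (TCP) lies at the very end of the fingers, on their centre line; the grasp point (between the pads) lies 19 mm behind it; x points along the fingers, z is the direction in which the jaws open and shut, and the axes are right-handed (so a half turn about x gives the same grasp; the last joint's range is limited). The gripper opens to 85 mm and grips with 20 to 120 N. Pads are 22 mm wide; open, the fingers measure 114 mm over their backs; the gripper's body (76 mm by 85 mm) begins 54 mm behind the grasp point. The pads swing forward as they close: fully open they stand 13 mm farther back than shut.
Start: joints at [1.292, 0.241, 0.005, 1.335, 0, 1.571], TCP at [0.138, 0.481, 0.231] pointing down, gripper open.
Joint ranges: [-2.72, 2.72], [-1.05, 1.87], [-1.09, 1.28], [-1.99, 2.15], [-1.42, 1.44], [-3.14, 3.14]. Speed limits (rad/s): [2.79, 2.79, 3.14, 3.14, 3.14, 3.14].

### API

Orientations are given as a unit quaternion [x, y, z, w].
In Python, from workcell import bot gives the robot as it stands.
- The arm moves only by the tool step_arm, never from a script. Its argument "series" is a list of rows, each an object of numbers: "x", "y", "z": the shift along the world's x, y, z in cm; "twist": the turn about the world's z in degrees; "jaw": the finger opening in cm, from 0 to 8.54. In form: [{"x": .., "y": .., "z": .., "twist": .., "jaw": ..}, ...]. A call has 1 to 10 rows; each row is the pose to reach, as a shift and turn from the pose measured when the call began; what a row does not reach only later rows make up. A row lasts 1/12 s, in which the tool goes at most 41.7 mm and 7.16 degrees, less where a joint would pass 70% of its speed; a pose out of reach is approached as far as the arm can. A call with a gripper value outside its range is refused whole. The fingers move at their own pace and stop on an object; the grip force is fixed at half the most. Time passes only in rows, so rows that repeat a pose let the fingers close. It gives the time, the measured TCP pose, the force and the opening at its end, in the units of the state.
- bot.get_obs(): the state, without advancing time (a new reading comes with each control period).
- bot.camera(name): name is "scene" or "top"; returns (picture, depth): 384x512x3 uint8, red, green, blue; 384x512 float32, m along the optical axis (not along the pixel's ray), 0 where there is no reading.
- bot.camera_info(name): a dict with "camera_matrix" (3x3 intrinsics, pixels), "R" (3x3) and "t" (3): a world point X has camera coordinates R X + t. Camera axes: x right, y down, z forward; pixel columns grow to the right and rows downward; lengths in m; the calibration is good to about 2 mm. A picture is of the moment at which its call begins. camera_info takes no time and is no camera call.
- bot.job_done(): hands the job in, once; it reports no verdict.
The state is a dict: "clock": time; "joint_pos": joint angles; "joint_vel": joint speeds; "tau": joint torques, N m; "eef_pos": TCP position; "tool_rot": TCP orientation; "ft_force": force on the tool from outside, world axes, zero at the start; "ft_torque": the same for the moment, N m; "grip_width": finger opening in m.
Only numpy, scipy, OpenCV 4.12 (cv2) and the standard library are available. Lean on these libraries where they do the work, as an engineer would, in place of code of your own. Each camera call takes 0.05 s, during which the arm holds its last target.

### The job

Take the red-banded and the blue-banded brass clock weights off the sloped rack and lay each across the two rails of the cradle, in the V-grooves in line with the dot of its own colour, so that it is cradled level in both rails, is centred on them, and has its coloured band at the end nearer the dot. Set them down without letting them fall, and leave the plain weight in the middle groove, the tweezers, the parts tin and the glass dish where they are.

Things in the scene. Friction and masses are not known exactly. Their poses are not given: they have to be found in the camera images.
- red_center (a point): brass clock weight, a smooth cylinder 26 mm in diameter, 140 mm long, about 0.22 kg, with a red band 34 mm wide round one end and a steel stub (10 mm diameter, 8 mm long) standing out of that end. This point is its centre; x runs along the cylinder towards the band. At the start it lies on the sloped rack, band uppermost
- blue_center (a point): brass clock weight, a smooth cylinder 26 mm in diameter, 140 mm long, about 0.22 kg, with a blue band 34 mm wide round one end and a steel stub (10 mm diameter, 8 mm long) standing out of that end. This point is its centre; x runs along the cylinder towards the band. At the start it lies on the sloped rack, band uppermost
- red_cap (a point): point on the axis of the red-banded weight, in the middle of its red band, 52 mm from the weight's centre
- blue_cap (a point): point on the axis of the blue-banded weight, in the middle of its blue band, 52 mm from the weight's centre
- red: the red-banded weight as a whole; origin at its centre, x along it towards the band
- blue: the blue-banded weight as a whole; origin at its centre, x along it towards the band
- rack: fixed rack, white board and wood, 165 x 185 mm, face rising at 35 degrees towards +x. Slots at y = -42 and +42 mm (which weight is where varies): weight centre 95 mm above the table, lying on two wooden V-saddles 14 mm long, 45 mm either way from its centre, lower end on a stop; middle 76 mm free, board 34 mm under the axis. Origin on the table under the point midway between the weights
- cradle: fixed, black base 165 x 230 x 10 mm, two aluminium rails 12 mm thick along y at x = -45 and +45 mm, each with 90-degree V-grooves at y = -75, 0, +75 mm, 32 mm wide, 16 mm deep, tops 42 mm above the table. A weight lies along x over both rails, its axis then 44.4 mm above the table. Dots are beyond the +x rail. Origin on the table midway between the rails, under the middle groove
- red_dot: flat red dot, 22 mm across, 3 mm thick, on the cradle's base in line with one outer groove (which one varies). Origin at the centre of its underside, 10 mm above the table; axes parallel to the cradle's. A weight centred in this groove has its centre at x = -90, y = 0, z = +34 mm in the dot's frame, its axis along the dot's x
- blue_dot: flat blue dot, 22 mm across, 3 mm thick, on the cradle's base in line with one outer groove (which one varies). Origin at the centre of its underside, 10 mm above the table; axes parallel to the cradle's. A weight centred in this groove has its centre at x = -90, y = 0, z = +34 mm in the dot's frame, its axis along the dot's x
- plain_center (a point): centre of a third weight, the same but without a coloured band, already lying in the cradle's middle groove; loose, to be left alone
- tweezers_center (a point): centre of black tweezers, 125 mm long and 8 mm high, lying loose along x between rack and cradle; to be left alone
- tin_center (a point): centre of a round steel tin of watch parts, 90 mm across and 18 mm high, loose, on the robot's side of the bench; to be left alone
- dish_center (a point): centre of a glass dish, 100 mm across and 45 mm high, loose, at the back of the bench; to be left alone
Things that resemble listed ones, but are neither listed nor needed, are in the scene too. Leave any pink or turquoise look-alike of the red alone. Leave any turquoise look-alike of the blue alone.

How it is judged:
By the outcome, as a careful person would: the job done as asked, in the order asked, and still so for the second after the job is handed in, with the robot touching nothing.
It also fails if it takes over 64 s, if anything falls off the work surface, if the arm or the gripper's body presses on something with over 40 N, if the wrist force passes 120 N, or if a joint passes its speed limit or range.

## Working session

There is one attempt and no reset: what is moved stays moved. The work goes in short steps, Python scripts to look and compute and a tool call to move; the robot and the scene stay as the last step left them, time stands still between calls to the robot, and variables do not carry over. Pictures are saved under pics/ and viewed, and the job is handed in when it is done.

Besides the shell and the picture viewer there is one more tool, called after "Call:" as name(argument=value, ...) on one line, values as JSON. step_arm: Moves the arm, as the interface text tells. Its arguments: {"type":"object","properties":{"series":{"type":"array","items":{"type":"object","properties":{"x":{"type":"number"},"y":{"type":"number"},"z":{"type":"number"},"twist":{"type":"number"},"jaw":{"type":"number"}}}}},"required":["series"]}

```bash
mkdir -p pics; ls; cat > h.py <<'E'
import numpy as np,cv2
from workcell import bot
def snap(n,tag):
    p,d=bot.camera(n); cv2.imwrite(f'pics/{tag}.png',cv2.cvtColor(p,cv2.COLOR_RGB2BGR)); np.savez(f'{tag}.npz',p=p,d=d); return p,d
def ray(n,u,v):
    c=bot.camera_info(n);K=np.array(c['camera_matrix']);R=np.array(c['R']);t=np.array(c['t'])
    return -R.T@t, R.T@np.linalg.inv(K)@np.array([u,v,1.])
def onz(n,u,v,z):
    o,r=ray(n,u,v); return o+r*(z-o[2])/r[2]
def deproj(n,u,v,d):
    o,r=ray(n,u,v); return o+r*d
def proj(n,X):
    c=bot.camera_info(n);q=np.array(c['camera_matrix'])@(np.array(c['R'])@np.array(X)+np.array(c['t']));return q[:2]/q[2]
E
python3 - <<'E'
from h import *
snap('scene','s0');snap('top','t0')
o=bot.get_obs();print(o)
for n in('scene','top'):print(bot.camera_info(n))
E
```

```text
pics
{'clock': 0.1, 'joint_pos': array([ 1.29200742e+00,  2.41309501e-01,  3.87100844e-03,  1.33516593e+00,
       -2.66563424e-06,  1.57079397e+00]), 'joint_vel': array([ 1.00138711e-03, -4.21308139e-05,  2.36517847e-03, -1.16310863e-03,
        2.12195526e-03,  8.03462989e-04]), 'tau': array([-7.37132723e-05, -3.73137653e+01,  2.53010219e+01,  1.08966584e-02,
       -1.83822216e-06,  7.52258074e-06]), 'eef_pos': array([0.13744635, 0.48016981, 0.23052061]), 'tool_rot': array([-0.4260645 ,  0.56513104,  0.42529333,  0.56411128]), 'ft_force': array([ 0.45169368,  0.13515674, -0.08683123]), 'ft_torque': array([-0.02421583, -0.02557323,  0.05109651]), 'grip_width': 0.08543738353526645}
{'camera_matrix': array([[363.23773881,   0.        , 254.89494735],
       [  0.        , 363.23773881, 191.91599455],
       [  0.        ,   0.        ,   1.        ]]), 'R': array([[-0.38524835,  0.92266652, -0.01643747],
       [ 0.79162716,  0.32127554, -0.51971961],
       [-0.47424692, -0.21323347, -0.85417875]]), 't': array([ 0.17154048, -0.39404515,  1.29645509])}
{'camera_matrix': array([[424.12664212,   0.        , 257.80720312],
       [  0.        , 424.12664212, 194.39046782],
       [  0.        ,   0.        ,   1.        ]]), 'R': array([[-1.09516703e-02, -9.99939779e-01,  7.05984141e-04],
       [-9.77324616e-01,  1.05546687e-02, -2.11483319e-01],
       [ 2.11463132e-01, -3.00607126e-03, -9.77381352e-01]]), 't': array([0.08397707, 0.5624229 , 1.28249737])}
```

View pics/s0.png

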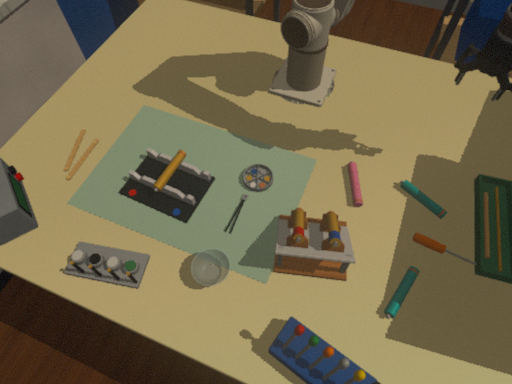

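View pics/t0.png

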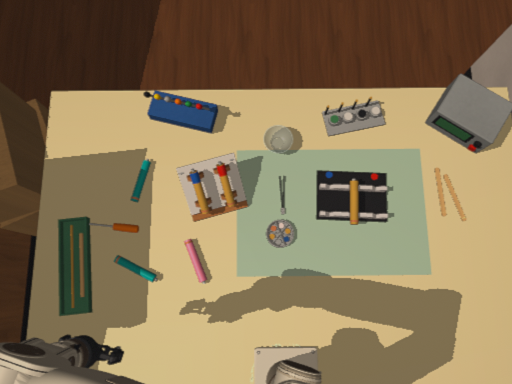

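The top view shows:
- The rack is at (212,187), with the red-banded weight at (227,185) and the blue-banded one at (200,192).
- The cradle is at (352,197), with the red dot at (375,176), the blue dot at (329,174) and the plain weight at (354,200).

Candidates that could be mistaken for the weights or dots:
- **Red:** rack weight (227,185), pink cylinder (196,260), red dot (375,176), red knob on the scale (472,148), orange screwdriver (125,228).
- **Blue:** rack weight (200,192), turquoise cylinders (141,180) and (135,268), blue block (183,112).

I choose the two brass cylinders on the rack and will check them in one crop.

```bash
python3 - <<'E'
from h import *
a=cv2.imread('pics/t0.png');s=cv2.imread('pics/s0.png')
b=cv2.resize(a[145:230,170:255],(400,400),interpolation=cv2.INTER_CUBIC);c=cv2.resize(s[200:285,270:355],(400,400),interpolation=cv2.INTER_CUBIC)
cv2.imwrite('pics/crop.png',np.hstack([b,c]))
b=cv2.resize(a[160:230,310:395],(400,330),interpolation=cv2.INTER_CUBIC);c=cv2.resize(s[140:225,115:220],(400,330),interpolation=cv2.INTER_CUBIC)
cv2.imwrite('pics/crop2.png',np.hstack([b,c]))
d=np.load('t0.npz')['d'];print(d[180:190,227],d[250,300:310])
E
```

```text
[1.2953027 1.2990379 1.2993994 1.2990415 1.3012724 1.3030167 1.3096439
 1.3041513 1.3029025 1.304709 ] [1.3672813 1.3672537 1.3678175 1.366221  1.3700317 1.3643932 1.3661132
 1.3604203 1.3626864 1.3634615]
```

View pics/crop.png

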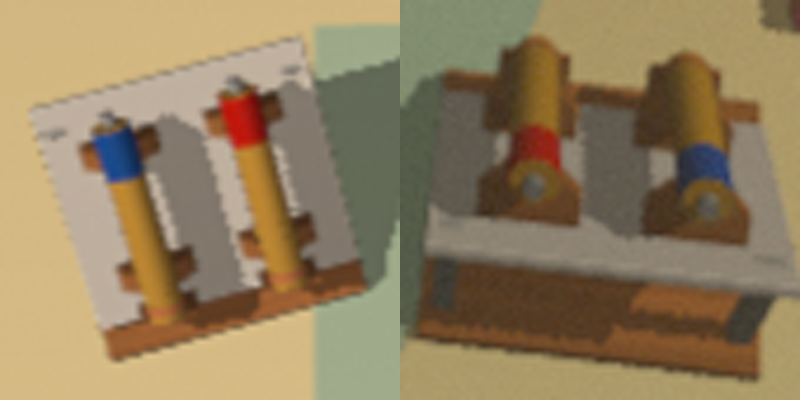

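View pics/crop2.png

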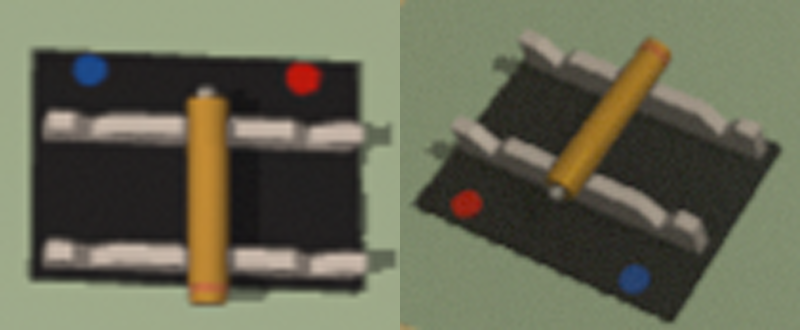

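The crops confirm it. Both brass weights lie on the rack with band and steel stub uppermost, blue at the left slot and red at the right. Both dots lie beyond the +x rail, blue at +y and red at -y. Next I measure.

```bash
cat > meas.py <<'E'
from h import *
from scipy.optimize import least_squares
def hsv(p): return cv2.cvtColor(p,cv2.COLOR_RGB2HSV)
def mask(p,col,box):
    h=hsv(p).astype(int);H,S,V=h[...,0],h[...,1],h[...,2]
    m={'red':((H<6)|(H>172))&(S>170)&(V>70),'blue':(H>100)&(H<125)&(S>120)&(V>60),'brass':(H>14)&(H<25)&(S>150)&(V>60)}[col]
    o=np.zeros_like(m);x0,y0,x1,y1=box;o[y0:y1,x0:x1]=m[y0:y1,x0:x1];return o
def cen(m):
    n,l,s,c=cv2.connectedComponentsWithStats(m.astype(np.uint8));i=1+np.argmax(s[1:,4]);return c[i],s[i,4]
E
python3 - <<'E'
from meas import *
T=np.load('t0.npz');S=np.load('s0.npz')
pts={}
for c,bt,bs in(('red',(362,165,388,188),(120,180,145,205)),('blue',(318,165,342,186),(165,200,190,222))):
    q=[]
    for n,D,b in(('top',T,bt),('scene',S,bs)):
        k,a=cen(mask(D['p'],c,b));q.append(onz(n,*k,.013));print(c,'dot',n,k,a,q[-1])
    pts[c]=np.mean(q,0)
d=pts['blue']-pts['red'];yaw=np.arctan2(-d[0],d[1]);print('dist',np.linalg.norm(d[:2]),'yaw',np.degrees(yaw))
for c,bt,bs in(('red',(212,155,245,212),(285,205,315,250)),('blue',(184,165,213,220),(318,205,350,255))):
    for n,D,b in(('top',T,bt),('scene',S,bs)):
        k,a=cen(mask(D['p'],c,b)); print(c,'band',n,k,a,onz(n,*k,.1355))
        mm=(mask(D['p'],c,b)|mask(D['p'],'brass',b)).astype(np.uint8);cv2.imwrite(f'pics/m_{c}_{n}.png',mm*255)
        nn,l,s,_=cv2.connectedComponentsWithStats(mm);mm=l==1+np.argmax(s[1:,4])
        mm=cv2.erode(mm.astype(np.uint8),np.ones((3,3)))>0
        v,u=np.nonzero(mm);P=np.array([deproj(n,x,y,D['d'][y,x]) for x,y in zip(u,v)])
        def f(p,pt=np.radians(35)):
            a=np.array([np.cos(p[3])*np.cos(pt),np.sin(p[3])*np.cos(pt),np.sin(pt)])
            w=P-p[:3];w=w-np.outer(w@a,a);return np.r_[np.linalg.norm(w,axis=1)-.013]
        p0=np.r_[P.mean(0)-[0,0,.01],.25]
        r=least_squares(lambda p:np.r_[f(p),(p[2]-p0[2])*.01],p0,loss='soft_l1',f_scale=.003);p=r.x
        dd=(.095-p[2])/np.tan(np.radians(35))
        # slide axis point to z=.095
        ctr=p[:2]+dd*np.array([np.cos(p[3]),np.sin(p[3])])
        print(c,n,len(P),'axis at z=.095',ctr,'yaw',np.degrees(p[3]),'rms',np.sqrt(np.mean(f(p)**2)))
print(np.array(bot.camera_info('top')['R']).T@-np.array(bot.camera_info('top')['t']))
E
```

```text
red dot top [373.93023256 176.13953488] 43 [ 0.63116558 -0.30740067  0.013     ]
red dot scene [132.11111111 192.11111111] 45 [ 0.63164588 -0.30709411  0.013     ]
blue dot top [328.58139535 174.46511628] 43 [ 0.63850948 -0.15751668  0.013     ]
blue dot scene [176.2173913  211.36956522] 46 [ 0.63891283 -0.15740693  0.013     ]
dist 0.14996363165858115 yaw -2.7922496797836254
red band top [221.53846154 170.05128205] 78 [0.62340584 0.18682805 0.1355    ]
red top 116 axis at z=.095 [0.54839185 0.16401367] yaw 12.608588480637364 rms 0.11094142793010921
red band scene [299.375      230.58333333] 48 [0.623613  0.1889808 0.1355   ]
red scene 120 axis at z=.095 [0.58734271 0.17711545] yaw 13.675763978585154 rms 0.053820154614690585
blue band top [194.91428571 177.58571429] 70 [0.60077505 0.26676966 0.1355    ]
blue top 121 axis at z=.095 [0.56495858 0.26087713] yaw 18.871923009126665 rms 0.002448336954723746
blue band scene [336.17241379 234.4137931 ] 29 [0.60077294 0.27059121 0.1355    ]
blue scene 90 axis at z=.095 [0.56560278 0.25674839] yaw 7.011695361599503 rms 0.04361559773776544
[0.27938853 0.0818911  1.37237279]
```

```bash
python3 - <<'E'
from meas import *
T=np.load('t0.npz');S=np.load('s0.npz')
allP={}
for c,bt,bs in(('red',(212,155,245,212),(285,205,315,250)),('blue',(184,165,213,220),(318,205,350,255))):
    L=[]
    for n,D,b in(('top',T,bt),('scene',S,bs)):
        h=hsv(D['p']);mm=mask(D['p'],c,b)
        H,Sx,V=[h[...,i].astype(int) for i in range(3)];br=(H>15)&(H<26)&(Sx>140)&(V>60);o=np.zeros_like(br);o[b[1]:b[3],b[0]:b[2]]=br[b[1]:b[3],b[0]:b[2]]
        mm=(mm|o).astype(np.uint8)
        v,u=np.nonzero(mm);P=np.array([deproj(n,x,y,D['d'][y,x]) for x,y in zip(u,v) if D['d'][y,x]>.5])
        P=P[(P[:,2]>.055)&(P[:,2]<.17)];L.append(P);print(c,n,mm.sum(),len(P))
    allP[c]=L
def res(p,P):
    a=np.array([np.cos(p[2])*np.cos(.6109),np.sin(p[2])*np.cos(.6109),np.sin(.6109)])
    w=P-np.r_[p[:2],.095];w=w-np.outer(w@a,a);return np.linalg.norm(w,axis=1)-.013
for nm,ix in(('top',[0]),('scene',[1]),('both',[0,1])):
    R=np.vstack([allP['red'][i] for i in ix]);B=np.vstack([allP['blue'][i] for i in ix])
    r=least_squares(lambda p:np.r_[res(p[[0,1,4]],R),res(p[[2,3,4]],B)],[.56,.17,.54,.25,.27],loss='soft_l1',f_scale=.002)
    p=r.x;print(nm,p[:4],np.degrees(p[4]),'dist',np.hypot(*(p[:2]-p[2:4])),'yaw from pair',np.degrees(np.arctan2(p[0]-p[2],p[3]-p[1])),np.median(abs(r.fun)))
E
```

```text
red top 289 287
red scene 289 271
blue top 286 283
blue scene 291 269
top [0.55026978 0.16719444 0.52963892 0.24486069] 15.616322647453332 dist 0.08035968055432481 yaw from pair 14.876203877102276 0.00271288927449391
scene [0.55121822 0.16908873 0.53393648 0.24234136] 15.922802649059022 dist 0.07526356972471554 yaw from pair 13.274480137399388 0.0041164487713626005
both [0.55053848 0.16766911 0.53075943 0.24428812] 15.621476867127699 dist 0.07913079138158237 yaw from pair 14.474777703609803 0.0033157277396734294
```

```bash
python3 - <<'E'
from meas import *
T=np.load('t0.npz');S=np.load('s0.npz')
for c,bt,bs in(('red',(212,155,245,212),(285,205,315,250)),('blue',(184,165,213,220),(318,205,350,255))):
    for n,D,b in(('top',T,bt),('scene',S,bs)):
        for col in(c,'brass'):
            v,u=np.nonzero(mask(D['p'],col,b));P=np.array([deproj(n,x,y,D['d'][y,x]) for x,y in zip(u,v)])
            print(c,n,col,len(P),np.percentile(P,[10,50,90],axis=0).round(4).tolist())
for n,D,uv in(('top',T,[(300,255),(400,165),(150,215),(374,176)]),('scene',S,[(270,205),(150,60),(132,192)])):
    for u,v in uv: print(n,u,v,deproj(n,u,v,np.median(D['d'][v-2:v+3,u-2:u+3])).round(4))
E
```

```text
red top red 78 [[0.6134, 0.1773, 0.1266], [0.624, 0.1859, 0.1338], [0.6332, 0.1975, 0.141]]
red top brass 216 [[0.5377, 0.1591, 0.07], [0.5671, 0.1724, 0.0939], [0.6005, 0.1842, 0.1192]]
red scene red 48 [[0.6144, 0.1809, 0.13], [0.6231, 0.1889, 0.1362], [0.6325, 0.1971, 0.1428]]
red scene brass 264 [[0.5383, 0.1646, 0.0578], [0.5829, 0.1803, 0.1029], [0.6426, 0.1999, 0.1373]]
blue top blue 70 [[0.5915, 0.2585, 0.1262], [0.6007, 0.266, 0.1342], [0.61, 0.2754, 0.1421]]
blue top brass 221 [[0.5158, 0.2398, 0.0678], [0.5445, 0.2525, 0.0923], [0.5783, 0.2632, 0.1174]]
blue scene blue 29 [[0.594, 0.2655, 0.1327], [0.6016, 0.2704, 0.1379], [0.6096, 0.2755, 0.144]]
blue scene brass 250 [[0.5161, 0.2428, 0.0559], [0.5602, 0.2582, 0.1018], [0.6202, 0.2809, 0.1342]]
top 300 255 [ 0.3756 -0.0556  0.0009]
top 400 165 [ 0.6718 -0.4009  0.0014]
top 150 215 [0.5109 0.4313 0.0008]
top 374 176 [ 0.632  -0.308   0.0118]
scene 270 205 [0.5151 0.0758 0.0015]
scene 150 60 [ 0.1023 -0.5717  0.0009]
scene 132 192 [ 0.632  -0.3067  0.0145]
```

The first fit settled on the wrong side of the surface. I'll start it from the band position instead.

```bash
python3 - <<'E'
from meas import *
T=np.load('t0.npz');S=np.load('s0.npz')
allP={}
for c,bt,bs in(('red',(212,155,245,212),(285,205,315,250)),('blue',(184,165,213,220),(318,205,350,255))):
    L=[]
    for n,D,b in(('top',T,bt),('scene',S,bs)):
        mm=mask(D['p'],c,b)|mask(D['p'],'brass',b)
        v,u=np.nonzero(mm);P=np.array([deproj(n,x,y,D['d'][y,x]) for x,y in zip(u,v) if D['d'][y,x]>.5])
        L.append(P[(P[:,2]>.055)&(P[:,2]<.17)])
    allP[c]=L
def res(p,P):
    a=np.array([np.cos(p[2])*np.cos(.6109),np.sin(p[2])*np.cos(.6109),np.sin(.6109)])
    w=P-np.r_[p[:2],.095];w=w-np.outer(w@a,a);return np.linalg.norm(w,axis=1)-.013
for nm,ix in(('top',[0]),('scene',[1]),('both',[0,1])):
    R=np.vstack([allP['red'][i] for i in ix]);B=np.vstack([allP['blue'][i] for i in ix])
    r=least_squares(lambda p:np.r_[res(p[[0,1,4]],R),res(p[[2,3,4]],B)],[.59,.177,.567,.255,.27],loss='soft_l1',f_scale=.002)
    p=r.x;print(nm,p[:4].round(4),np.degrees(p[4]),'dist',np.hypot(*(p[:2]-p[2:4])),'yaw from pair',np.degrees(np.arctan2(p[0]-p[2],p[3]-p[1])),np.median(abs(r.fun)))
o=bot.get_obs();from scipy.spatial.transform import Rotation as Ro
M=Ro.from_quat(o['tool_rot']).as_matrix();print(M.round(3),'jaw dir deg',np.degrees(np.arctan2(M[1,2],M[0,2])),o['eef_pos'])
yaw=np.radians(-2.79);m=np.array([.63506,-.23235]);ax=np.array([np.cos(yaw),np.sin(yaw)])
for k,d in(('red',[.6314,-.30725]),('blue',[.6387,-.15746])): print(k,'target',np.array(d)-.09*ax)
E
```

```text
Traceback (most recent call last):
  File "h.py", line 11, in deproj
    o,r=ray(n,u,v); return o+r*d
        ~~~^^^^^^^
  File "h.py", line 6, in ray
    c=bot.camera_info(n);K=np.array(c['camera_matrix']);R=np.array(c['R']);t=np.array(c['t'])
ValueError: time passes only in moves, steps and waits
```

```bash
python3 - <<'E'
s=open('h.py').read()
s=s.replace("def snap","_C={n:bot.camera_info(n) for n in('scene','top')}\ndef snap").replace("c=bot.camera_info(n)","c=_C[n]")
open('h.py','w').write(s)
E
cat > fit.py <<'E'
from meas import *
from scipy.spatial.transform import Rotation as Ro
T=np.load('t0.npz');S=np.load('s0.npz')
allP={}
for c,bt,bs in(('red',(212,155,245,212),(285,205,315,250)),('blue',(184,165,213,220),(318,205,350,255))):
    L=[]
    for n,D,b in(('top',T,bt),('scene',S,bs)):
        mm=mask(D['p'],c,b)|mask(D['p'],'brass',b)
        v,u=np.nonzero(mm);P=np.array([deproj(n,x,y,D['d'][y,x]) for x,y in zip(u,v) if D['d'][y,x]>.5])
        L.append(P[(P[:,2]>.055)&(P[:,2]<.17)])
    allP[c]=L
def res(p,P):
    a=np.array([np.cos(p[2])*np.cos(.6109),np.sin(p[2])*np.cos(.6109),np.sin(.6109)])
    w=P-np.r_[p[:2],.095];w=w-np.outer(w@a,a);return np.linalg.norm(w,axis=1)-.013
for nm,ix in(('top',[0]),('scene',[1]),('both',[0,1])):
    R=np.vstack([allP['red'][i] for i in ix]);B=np.vstack([allP['blue'][i] for i in ix])
    r=least_squares(lambda p:np.r_[res(p[[0,1,4]],R),res(p[[2,3,4]],B)],[.59,.177,.567,.255,.27],loss='soft_l1',f_scale=.002)
    p=r.x;print(nm,p[:4].round(4),np.degrees(p[4]),'dist',np.hypot(*(p[:2]-p[2:4])),'yaw from pair',np.degrees(np.arctan2(p[0]-p[2],p[3]-p[1])),np.median(abs(r.fun)))
o=bot.get_obs()
M=Ro.from_quat(o['tool_rot']).as_matrix();print(M.round(3),'jaw dir deg',np.degrees(np.arctan2(M[1,2],M[0,2])),o['eef_pos'])
yaw=np.radians(-2.79);ax=np.array([np.cos(yaw),np.sin(yaw)])
for k,d in(('red',[.6314,-.30725]),('blue',[.6387,-.15746])): print(k,'target',np.array(d)-.09*ax)
E
python3 fit.py
```

```text
top [0.5879 0.178  0.5656 0.2594] 14.520563402247772 dist 0.08432915133009022 yaw from pair 15.370935384121816 0.0014150243285841434
scene [0.5881 0.1775 0.5663 0.2584] 15.520866178718071 dist 0.08373849985708226 yaw from pair 15.129959736079208 0.0010441141502217643
both [0.588  0.1778 0.566  0.2589] 14.943455935280337 dist 0.0840285401789478 yaw from pair 15.219542213664276 0.0012689065675936485
[[-0.    -0.961  0.275]
 [-0.002  0.275  0.961]
 [-1.    -0.    -0.002]] jaw dir deg 74.02670700150625 [0.13744635 0.48016981 0.23052061]
red target [ 0.54150668 -0.30286921]
blue target [ 0.54880668 -0.15307921]
```

Measured so far:
- **Rack:** yaw is about 15.1°. Red centre is (0.588, 0.178) and blue (0.566, 0.259). Their 84.0 mm spacing matches the description.
- **Cradle:** yaw is about -2.8°. Targets are red (0.5415, -0.3029) and blue (0.5488, -0.1531).

Moving above red.

Call:
step_arm(series=[{"x": 22,"y": -15,"twist": 15,"jaw": 8},{"x": 22,"y": -15,"twist": 15},{"x": 22,"y": -15,"twist": 15},{"x": 22,"y": -15,"twist": 15},{"x": 22,"y": -15,"twist": 15},{"x": 22,"y": -15,"twist": 15},{"x": 22,"y": -15,"twist": 15},{"x": 22,"y": -15,"twist": 15}])

```text
$.series[0]: bad value
```

```bash
cat > st.py <<'E'
from h import *
from scipy.spatial.transform import Rotation as Ro
o=bot.get_obs();M=Ro.from_quat(o['tool_rot']).as_matrix()
print('t',o['clock'],'j',o['joint_pos'].round(3),'p',o['eef_pos'].round(4),'jaw',round(np.degrees(np.arctan2(M[1,2],M[0,2])),2),'down',M[2,0].round(4),'F',o['ft_force'].round(1),'w',round(o['grip_width'],4))
E
python3 st.py
```

```text
t 0.1 j [ 1.292  0.241  0.004  1.335 -0.     1.571] p [0.1374 0.4802 0.2305] jaw 74.03 down -1.0 F [ 0.5  0.1 -0.1] w 0.0854
```

Every key is probably required in each row.

Call:
step_arm(series=[{"x": 22,"y": -15,"z": 0,"twist": 15,"jaw": 8},{"x": 22,"y": -15,"z": 0,"twist": 15,"jaw": 8},{"x": 22,"y": -15,"z": 0,"twist": 15,"jaw": 8},{"x": 22,"y": -15,"z": 0,"twist": 15,"jaw": 8},{"x": 22,"y": -15,"z": 0,"twist": 15,"jaw": 8},{"x": 22,"y": -15,"z": 0,"twist": 15,"jaw": 8},{"x": 22,"y": -15,"z": 0,"twist": 15,"jaw": 8},{"x": 22,"y": -15,"z": 0,"twist": 15,"jaw": 8}])

```text
clock: 0.77
eef_pos: [0.3609, 0.3271, 0.23]
tool_rot: [-0.495, 0.507, 0.493, 0.505]
ft_force: [-0.6, 0.2, 1.0]
grip_width: 0.0802
```

```bash
python3 st.py
```

```text
t 0.7667 j [ 0.738  0.217 -0.029  1.327 -0.003  0.762] p [0.3609 0.3271 0.23  ] jaw 88.64 down -1.0 F [-0.6  0.2  1. ] w 0.0802
```

Call:
step_arm(series=[{"x": 22.7,"y": -14.9,"z": 0,"twist": 16.5,"jaw": 6},{"x": 22.7,"y": -14.9,"z": 0,"twist": 16.5,"jaw": 6},{"x": 22.7,"y": -14.9,"z": 0,"twist": 16.5,"jaw": 6},{"x": 22.7,"y": -14.9,"z": 0,"twist": 16.5,"jaw": 6},{"x": 22.7,"y": -14.9,"z": 0,"twist": 16.5,"jaw": 6},{"x": 22.7,"y": -14.9,"z": 0,"twist": 16.5,"jaw": 6},{"x": 22.7,"y": -14.9,"z": 0,"twist": 16.5,"jaw": 6},{"x": 22.7,"y": -14.9,"z": 0,"twist": 16.5,"jaw": 6},{"x": 22.7,"y": -14.9,"z": 0,"twist": 16.5,"jaw": 6}])

```text
clock: 1.52
eef_pos: [0.5884, 0.1773, 0.2283]
tool_rot: [0.561, -0.432, -0.56, -0.429]
ft_force: [-0.4, 0.1, 0.1]
grip_width: 0.0602
```

```bash
python3 st.py
```

```text
t 1.5167 j [ 0.294  0.477  0.339  1.435 -0.003  0.033] p [0.5884 0.1773 0.2283] jaw 104.99 down -1.0 F [-0.4  0.1  0.1] w 0.0602
```

Call:
step_arm(series=[{"x": 0,"y": 0,"z": -4,"twist": 0,"jaw": 6},{"x": 0,"y": 0,"z": -8,"twist": 0,"jaw": 6},{"x": 0,"y": 0,"z": -11,"twist": 0,"jaw": 6},{"x": 0,"y": 0,"z": -13,"twist": 0,"jaw": 6},{"x": 0,"y": 0,"z": -14,"twist": 0,"jaw": 6},{"x": 0,"y": 0,"z": -15,"twist": 0,"jaw": 6},{"x": 0,"y": 0,"z": -15,"twist": 0,"jaw": 6}])

```text
clock: 2.1
eef_pos: [0.5868, 0.1781, 0.077]
tool_rot: [-0.561, 0.432, 0.561, 0.428]
ft_force: [-0.7, -0.1, 0.1]
grip_width: 0.0602
```

```bash
python3 - <<'E'
from h import *
exec(open('st.py').read())
p,d=snap('top','t1');q,_=snap('scene','s1')
b=lambda i,x,y:cv2.resize(i[y:y+90,x:x+90],(400,400),interpolation=cv2.INTER_CUBIC)[...,::-1]
cv2.imwrite('pics/c1.png',np.hstack([b(p,170,140),b(q,270,190)]))
E
```

```text
t 2.1 j [ 0.296  0.567  0.083  1.091 -0.003  0.033] p [0.5868 0.1781 0.077 ] jaw 105.08 down -1.0 F [-0.7 -0.1  0.1] w 0.0602
```

View pics/c1.png

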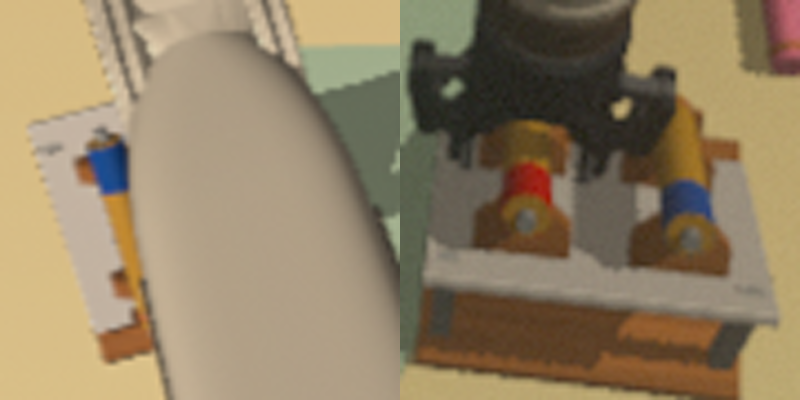

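The scene crop shows the fingers straddling the red-banded weight, about evenly around (525,170), and clear of the saddles and the blue weight. Closing.

Call:
step_arm(series=[{"x": 0.1,"y": 0,"z": 0,"twist": 0,"jaw": 4},{"x": 0.1,"y": 0,"z": 0,"twist": 0,"jaw": 3},{"x": 0.1,"y": 0,"z": 0,"twist": 0,"jaw": 2},{"x": 0.1,"y": 0,"z": 0,"twist": 0,"jaw": 2},{"x": 0.1,"y": 0,"z": 0,"twist": 0,"jaw": 2},{"x": 0.1,"y": 0,"z": 0,"twist": 0,"jaw": 2}])

```text
clock: 2.7
eef_pos: [0.5908, 0.1793, 0.0815]
tool_rot: [0.562, -0.429, -0.56, -0.431]
ft_force: [-0.1, 2.9, 6.1]
grip_width: 0.0244
```

```bash
python3 st.py
```

```text
t 2.7 j [ 2.950e-01  5.640e-01  9.100e-02  1.094e+00 -1.000e-03  3.200e-02] p [0.5908 0.1793 0.0815] jaw 105.06 down -1.0 F [-0.1  2.9  6.1] w 0.0244
```

Call:
step_arm(series=[{"x": 0,"y": 0,"z": 0.5,"twist": 0,"jaw": 2},{"x": 0,"y": 0,"z": 1,"twist": 0,"jaw": 2},{"x": 0,"y": 0,"z": 2,"twist": 0,"jaw": 2},{"x": 0,"y": 0,"z": 3,"twist": 0,"jaw": 2},{"x": 0,"y": 0,"z": 5,"twist": 0,"jaw": 2},{"x": 0,"y": 0,"z": 5,"twist": 0,"jaw": 2}])

```text
clock: 3.2
eef_pos: [0.5932, 0.1798, 0.136]
tool_rot: [0.564, -0.427, -0.559, -0.433]
ft_force: [1.5, -0.3, -1.2]
grip_width: 0.0242
```

```bash
python3 - <<'E'
from h import *
exec(open('st.py').read())
q,_=snap('scene','s2')
b=lambda i,x,y:cv2.resize(i[y:y+100,x:x+100],(500,500),interpolation=cv2.INTER_CUBIC)[...,::-1]
cv2.imwrite('pics/c2.png',b(q,265,180))
E
```

```text
t 3.2 j [ 2.950e-01  5.210e-01  1.680e-01  1.207e+00 -1.000e-03  3.200e-02] p [0.5932 0.1798 0.136 ] jaw 105.05 down -0.9999 F [ 1.5 -0.3 -1.2] w 0.0242
```

View pics/c2.png

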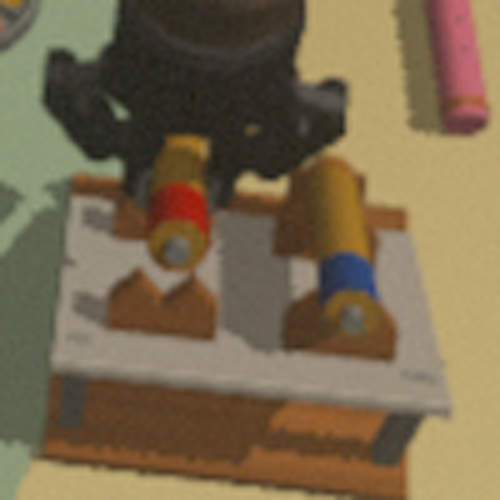

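The red weight is lifted out with its band up, at (180,215) in the crop, and its saddle is empty. Carrying it to the cradle.

Call:
step_arm(series=[{"x": 0,"y": 0,"z": 4,"twist": 0,"jaw": 2},{"x": 0,"y": -2,"z": 7,"twist": -2,"jaw": 2},{"x": -1,"y": -5,"z": 7,"twist": -5,"jaw": 2},{"x": -1.5,"y": -9,"z": 7,"twist": -8,"jaw": 2},{"x": -2,"y": -13,"z": 7,"twist": -10,"jaw": 2},{"x": -2.5,"y": -17,"z": 7,"twist": -12,"jaw": 2},{"x": -3,"y": -20,"z": 7,"twist": -14,"jaw": 2},{"x": -3,"y": -23,"z": 7,"twist": -16,"jaw": 2},{"x": -3,"y": -25,"z": 7,"twist": -17.9,"jaw": 2}])

```text
clock: 4.0
eef_pos: [0.5618, -0.0733, 0.2037]
tool_rot: [-0.489, 0.512, 0.484, 0.515]
ft_force: [0.9, 0.1, -2.6]
grip_width: 0.0242
```

```bash
python3 st.py
```

```text
t 4.0 j [-1.290e-01  3.780e-01  1.250e-01  1.308e+00 -1.000e-03 -7.500e-02] p [ 0.5618 -0.0733  0.2037] jaw 86.9 down -1.0 F [ 0.9  0.1 -2.6] w 0.0242
```

Call:
step_arm(series=[{"x": -0.3,"y": -4,"z": 0,"twist": 0,"jaw": 2},{"x": -0.7,"y": -8,"z": 0,"twist": 0,"jaw": 2},{"x": -1,"y": -12,"z": 0,"twist": 0,"jaw": 2},{"x": -1.4,"y": -16,"z": 0,"twist": 0,"jaw": 2},{"x": -1.8,"y": -19.5,"z": 0,"twist": 0.3,"jaw": 2},{"x": -2,"y": -22,"z": 0,"twist": 0.3,"jaw": 2},{"x": -2,"y": -23,"z": 0,"twist": 0.3,"jaw": 2},{"x": -2,"y": -23,"z": 0,"twist": 0.3,"jaw": 2},{"x": -2,"y": -23,"z": 0,"twist": 0.3,"jaw": 2}])

```text
clock: 4.75
eef_pos: [0.5414, -0.3031, 0.2027]
tool_rot: [-0.489, 0.511, 0.485, 0.514]
ft_force: [-0.3, 0.3, -2.7]
grip_width: 0.0241
```

```bash
python3 - <<'E'
from h import *
exec(open('st.py').read())
p,_=snap('top','t3');q,_=snap('scene','s3')
b=lambda i,x,y:cv2.resize(i[y:y+120,x:x+120],(400,400),interpolation=cv2.INTER_CUBIC)[...,::-1]
cv2.imwrite('pics/c3.png',np.hstack([b(p,300,130),b(q,100,110)]))
E
```

```text
t 4.75 j [-0.512  0.49   0.294  1.368  0.003 -0.462] p [ 0.5414 -0.3031  0.2027] jaw 87.15 down -1.0 F [-0.3  0.3 -2.7] w 0.0241
```

View pics/c3.png

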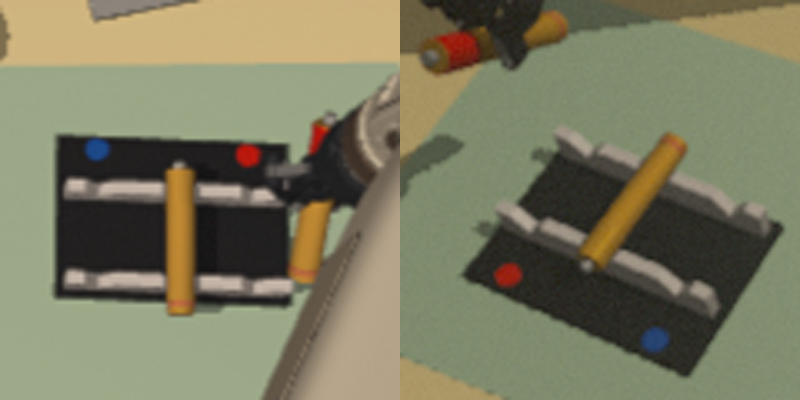

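```bash
cat > axis.py <<'E'
from meas import *
def cyl(tag,n,col,box,zmin,zmax):
    D=np.load(tag+'.npz');m=mask(D['p'],col,box)|mask(D['p'],'brass',box);v,u=np.nonzero(m)
    P=np.array([deproj(n,x,y,D['d'][y,x]) for x,y in zip(u,v) if D['d'][y,x]>.3]);return P[(P[:,2]>zmin)&(P[:,2]<zmax)]
def fitc(P,p0):
    # params x,y,z,yaw,pitch ; along-axis position fixed by mean
    def f(p):
        a=np.array([np.cos(p[3])*np.cos(p[4]),np.sin(p[3])*np.cos(p[4]),np.sin(p[4])]);w=P-p[:3]
        s=w@a;w=w-np.outer(s,a);return np.r_[np.linalg.norm(w,axis=1)-.013,(p[0]-p0[0])]
    r=least_squares(f,p0,loss='soft_l1',f_scale=.002);p=r.x
    a=np.array([np.cos(p[3])*np.cos(p[4]),np.sin(p[3])*np.cos(p[4]),np.sin(p[4])]);s=(P-p[:3])@a
    print(len(P),p[:3].round(4),'yaw,pitch',np.degrees(p[3:]).round(2),'med',np.median(abs(r.fun)).round(4),'ends',s.min().round(4),s.max().round(4));return p
E
python3 - <<'E'
from axis import *
P1=cyl('t3','top','red',(384,160,405,215),.1,.3);P2=cyl('s3','scene','red',(100,108,152,134),.1,.3)
for P in(P2,np.vstack([P1,P2])):
  if len(P)>20: fitc(P,np.array([.5414,-.303,.222,-.05,.5]))
print(P1.min(0),P1.max(0),P2.min(0),P2.max(0))
D=np.load('t3.npz');k,a=cen(mask(D['p'],'red',(384,160,405,180)));print(k,deproj('top',*k,np.median(D['d'][mask(D['p'],'red',(384,160,405,180))])))
D=np.load('s3.npz');m=mask(D['p'],'red',(100,108,152,134));k,a=cen(m);print(k,deproj('scene',*k,np.median(D['d'][m])))
E
```

```text
233 [ 0.5414 -0.3042  0.2195] yaw,pitch [-2.43 35.23] med 0.0007 ends -0.0717 0.0687
435 [ 0.5414 -0.3039  0.2192] yaw,pitch [-2.77 35.78] med 0.001 ends -0.0737 0.0688
[ 0.4747536  -0.31596776  0.17547451] [ 0.59029673 -0.28454158  0.2768561 ] [ 0.47754403 -0.31372056  0.17525193] [ 0.60141835 -0.28677975  0.26698211]
[394.88 171.24] [ 0.58042633 -0.29459489  0.2597874 ]
[117.94382022 124.13483146] [ 0.57798537 -0.29572255  0.25185099]
```

The held weight is at 35° pitch with its yaw aligned. It sits about 1.5 mm towards the lower end in the grip and 1 mm off in y, so I correct for both and descend.

Call:
step_arm(series=[{"x": 0.15,"y": 0.1,"z": -3,"twist": 0,"jaw": 2},{"x": 0.15,"y": 0.1,"z": -6.5,"twist": 0,"jaw": 2},{"x": 0.15,"y": 0.1,"z": -9.5,"twist": 0,"jaw": 2},{"x": 0.15,"y": 0.1,"z": -11.5,"twist": 0,"jaw": 2},{"x": 0.15,"y": 0.1,"z": -12.8,"twist": 0,"jaw": 2},{"x": 0.15,"y": 0.1,"z": -13.2,"twist": 0,"jaw": 2},{"x": 0.15,"y": 0.1,"z": -13.2,"twist": 0,"jaw": 2}])

```text
clock: 5.43
eef_pos: [0.5427, -0.2988, 0.0701]
tool_rot: [-0.49, 0.51, 0.487, 0.512]
ft_force: [-0.4, -0.9, -2.2]
grip_width: 0.0245
```

```bash
python3 - <<'E'
from h import *
exec(open('st.py').read())
p,_=snap('top','t4');q,_=snap('scene','s4')
b=lambda i,x,y:cv2.resize(i[y:y+120,x:x+120],(400,400),interpolation=cv2.INTER_CUBIC)[...,::-1]
cv2.imwrite('pics/c4.png',np.hstack([b(p,300,130),b(q,90,120)]))
E
```

```text
t 5.4333 j [-0.504  0.578  0.084  1.072  0.002 -0.459] p [ 0.5427 -0.2988  0.0701] jaw 87.41 down -1.0 F [-0.4 -0.9 -2.2] w 0.0245
```

View pics/c4.png

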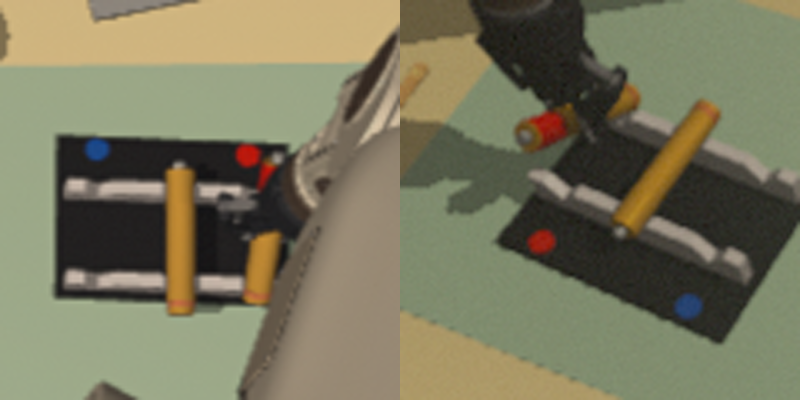

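The lower end is over the -x rail's groove at (265,290) in the top crop and clear of the plain weight. y is 3 mm off, so I correct it and go down slowly.

Call:
step_arm(series=[{"x": 0,"y": -0.3,"z": 0,"twist": -0.2,"jaw": 2},{"x": 0,"y": -0.3,"z": 0,"twist": -0.2,"jaw": 2},{"x": 0,"y": -0.3,"z": -0.3,"twist": -0.2,"jaw": 2},{"x": 0,"y": -0.3,"z": -0.6,"twist": -0.2,"jaw": 2},{"x": 0,"y": -0.3,"z": -0.8,"twist": -0.2,"jaw": 2}])

```text
clock: 5.95
eef_pos: [0.5453, -0.3026, 0.0658]
tool_rot: [-0.491, 0.509, 0.484, 0.515]
ft_force: [0.6, 3.9, 9.7]
grip_width: 0.0243
```

Call:
step_arm(series=[{"x": -0.1,"y": 0,"z": -0.4,"twist": -0.2,"jaw": 2},{"x": -0.2,"y": 0,"z": -0.8,"twist": -0.2,"jaw": 2},{"x": -0.2,"y": 0,"z": -1.0,"twist": -0.2,"jaw": 2}])

```text
clock: 6.2
eef_pos: [0.5457, -0.303, 0.0581]
tool_rot: [-0.492, 0.509, 0.482, 0.517]
ft_force: [2.7, 2.0, 8.5]
grip_width: 0.0246
```

```bash
python3 - <<'E'
from h import *
exec(open('st.py').read())
print(o['ft_torque'])
q,_=snap('scene','s5')
b=lambda i,x,y:cv2.resize(i[y:y+100,x:x+100],(600,600),interpolation=cv2.INTER_CUBIC)[...,::-1]
cv2.imwrite('pics/c5.png',b(q,100,130))
E
```

```text
t 6.2 j [-0.51   0.589  0.068  1.033  0.007 -0.457] p [ 0.5457 -0.303   0.0581] jaw 86.99 down -0.9998 F [2.7 2.  8.5] w 0.0246
[ 0.63036812  0.03597658 -0.15531341]
```

View pics/c5.png

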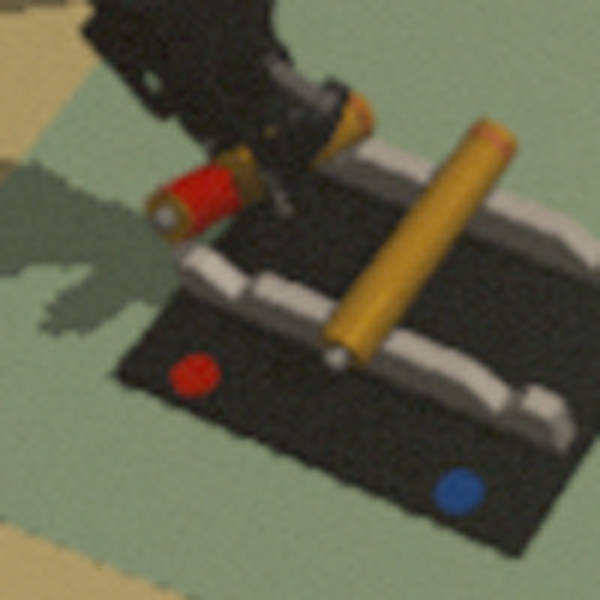

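It is pivoting in the pads at about 9 N, as intended. Continuing down.

Call:
step_arm(series=[{"x": -0.2,"y": 0,"z": -0.4,"twist": 0,"jaw": 2},{"x": -0.3,"y": 0,"z": -0.8,"twist": 0,"jaw": 2},{"x": -0.3,"y": 0,"z": -1.2,"twist": 0,"jaw": 2},{"x": -0.3,"y": 0,"z": -1.6,"twist": 0,"jaw": 2}])

```text
clock: 6.58
eef_pos: [0.5467, -0.3033, 0.0453]
tool_rot: [-0.494, 0.507, 0.479, 0.519]
ft_force: [5.3, 2.8, 7.7]
grip_width: 0.0244
```

```bash
python3 st.py
```

```text
t 6.5833 j [-0.511  0.598  0.046  0.994  0.01  -0.459] p [ 0.5467 -0.3033  0.0453] jaw 87.04 down -0.9996 F [5.3 2.8 7.7] w 0.0244
```

Call:
step_arm(series=[{"x": -0.4,"y": 0,"z": -0.4,"twist": 0,"jaw": 2},{"x": -0.5,"y": 0,"z": -0.8,"twist": 0,"jaw": 2},{"x": -0.6,"y": 0,"z": -1.1,"twist": 0,"jaw": 2},{"x": -0.6,"y": 0,"z": -1.3,"twist": 0,"jaw": 2}])

```text
clock: 6.92
eef_pos: [0.5457, -0.3033, 0.0358]
tool_rot: [-0.498, 0.504, 0.477, 0.521]
ft_force: [7.9, 3.5, 9.3]
grip_width: 0.0245
```

```bash
python3 - <<'E'
from h import *
exec(open('st.py').read())
print(o['ft_torque'])
q,_=snap('scene','s6')
b=lambda i,x,y:cv2.resize(i[y:y+100,x:x+100],(600,600),interpolation=cv2.INTER_CUBIC)[...,::-1]
cv2.imwrite('pics/c6.png',b(q,100,130))
E
```

```text
t 6.9167 j [-0.514  0.599  0.02   0.956  0.014 -0.464] p [ 0.5457 -0.3033  0.0358] jaw 87.11 down -0.9993 F [7.9 3.5 9.3] w 0.0245
[ 0.89997412 -0.93857128 -0.17467644]
```

View pics/c6.png

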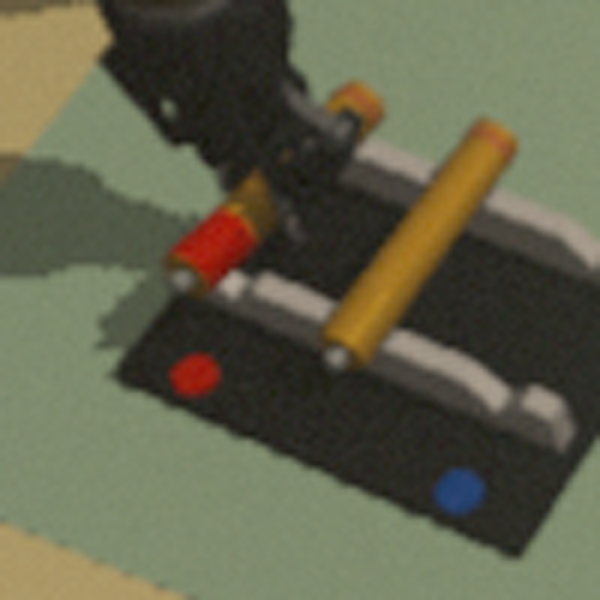

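Call:
step_arm(series=[{"x": -0.4,"y": 0,"z": -0.4,"twist": 0,"jaw": 2},{"x": -0.5,"y": 0,"z": -0.8,"twist": 0,"jaw": 2},{"x": -0.5,"y": 0,"z": -1.1,"twist": 0,"jaw": 2}])

```text
clock: 7.22
eef_pos: [0.5464, -0.3033, 0.0283]
tool_rot: [-0.501, 0.5, 0.474, 0.523]
ft_force: [6.4, 5.0, 8.2]
grip_width: 0.0242
```

```bash
python3 - <<'E'
from h import *
exec(open('st.py').read())
print(o['ft_torque'])
q,_=snap('scene','s7')
b=lambda i,x,y:cv2.resize(i[y:y+100,x:x+100],(600,600),interpolation=cv2.INTER_CUBIC)[...,::-1]
cv2.imwrite('pics/c7.png',b(q,100,130))
E
python3 - <<'E'
from axis import *
P=cyl('s7','scene','red',(120,140,172,190),.02,.2);fitc(P,np.array([.543,-.303,.046,-.05,.1]))
E
```

```text
t 7.2167 j [-0.516  0.601 -0.     0.923  0.02  -0.467] p [ 0.5464 -0.3033  0.0283] jaw 87.21 down -0.9987 F [6.4 5.  8.2] w 0.0242
[ 0.85464709 -0.9507221  -0.18202836]
395 [0.543  0.0272 0.0391] yaw,pitch [-83.88   2.76] med 0.0078 ends 0.2425 0.3503
```

View pics/c7.png

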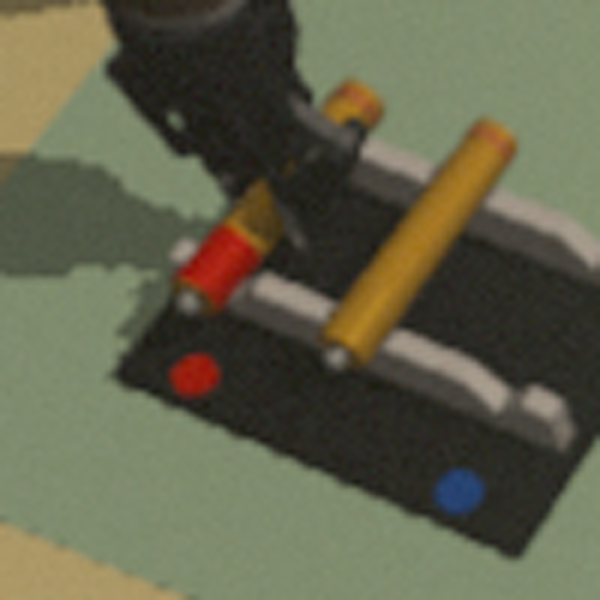

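```bash
cat > chk.py <<'E'
import sys
from axis import *
def chk(tag,col,box,tx,ty,x0=None):
    for n,t in(('scene','s'+tag),('top','t'+tag)):
        try: P=cyl(t,n,col,box[n],.03,.2)
        except Exception as e: continue
        P=P[(abs(P[:,1]-ty)<.035)]
        p=fitc(P,np.array([tx,ty,.05,-.0487,.1]))
        a=np.array([np.cos(p[3])*np.cos(p[4]),np.sin(p[3])*np.cos(p[4]),np.sin(p[4])])
        m=mask(np.load(t+'.npz')['p'],col,box[n]);D=np.load(t+'.npz');v,u=np.nonzero(m)
        B=np.array([deproj(n,x,y,D['d'][y,x]) for x,y in zip(u,v)]);B=B[(abs(B[:,1]-ty)<.035)&(B[:,2]>.03)]
        s=(B-p[:3])@a;print('  band s',np.percentile(s,[2,50,98]).round(4),'-> centre est',(p[:3]+a*((np.percentile(s,2)+np.percentile(s,98))/2-.052)).round(4))
E
python3 - <<'E'
from chk import *
chk('7','red',dict(scene=(120,140,172,190),top=(0,0,1,1)),.5415,-.3029)
E
```

```text
172 [ 0.5415 -0.3048  0.048 ] yaw,pitch [-3.63  3.16] med 0.001 ends -0.0693 0.0694
  band s [0.037  0.0513 0.0659] -> centre est [ 0.541  -0.3047  0.048 ]
```

Pitch is down to about 3°, and the centre is within 1 mm in x. Finishing the last 4 mm.

Call:
step_arm(series=[{"x": -0.4,"y": 0.1,"z": -0.4,"twist": 0,"jaw": 2},{"x": -0.5,"y": 0.1,"z": -0.7,"twist": 0,"jaw": 2},{"x": -0.5,"y": 0.1,"z": -0.8,"twist": 0,"jaw": 2}])

```text
clock: 7.52
eef_pos: [0.5467, -0.3027, 0.0254]
tool_rot: [-0.505, 0.497, 0.471, 0.525]
ft_force: [0.3, 6.4, 25.6]
grip_width: 0.0244
```

```bash
python3 - <<'E'
from chk import *
exec(open('st.py').read())
snap('scene','s8')
chk('8','red',dict(scene=(120,140,172,190),top=(0,0,1,1)),.5415,-.3029)
E
```

```text
t 7.5167 j [-0.517  0.597 -0.017  0.899  0.024 -0.47 ] p [ 0.5467 -0.3027  0.0254] jaw 87.3 down -0.9981 F [ 0.3  6.4 25.6] w 0.0244
178 [ 0.5415 -0.3043  0.0456] yaw,pitch [-3.08  0.56] med 0.0011 ends -0.0685 0.0692
  band s [0.0364 0.0522 0.0662] -> centre est [ 0.5408 -0.3043  0.0456]
```

The weight is now level, within the noise, and both rails carry it (25 N down). I ease the force, then open.

Call:
step_arm(series=[{"x": 0,"y": 0,"z": 0.15,"twist": 0,"jaw": 2},{"x": 0,"y": 0,"z": 0.15,"twist": 0,"jaw": 2.8},{"x": 0,"y": 0,"z": 0.15,"twist": 0,"jaw": 3.2},{"x": 0,"y": 0,"z": 0.15,"twist": 0,"jaw": 3.8},{"x": 0,"y": 0,"z": 0.15,"twist": 0,"jaw": 4.4},{"x": 0,"y": 0,"z": 0.15,"twist": 0,"jaw": 4.8}])

```text
clock: 8.07
eef_pos: [0.5461, -0.3027, 0.0261]
tool_rot: [-0.504, 0.498, 0.471, 0.525]
ft_force: [0.9, 0.1, 0.1]
grip_width: 0.0476
```

```bash
python3 - <<'E'
from chk import *
exec(open('st.py').read())
print('tool x',M[:,0].round(4))
q,_=snap('scene','s9')
chk('9','red',dict(scene=(120,140,172,190),top=(0,0,1,1)),.5415,-.3029)
b=lambda i,x,y:cv2.resize(i[y:y+100,x:x+100],(600,600),interpolation=cv2.INTER_CUBIC)[...,::-1]
cv2.imwrite('pics/c9.png',b(q,100,130))
E
```

```text
t 8.0667 j [-0.518  0.596 -0.017  0.902  0.024 -0.47 ] p [ 0.5461 -0.3027  0.0261] jaw 87.28 down -0.9982 F [0.9 0.1 0.1] w 0.0476
tool x [ 0.0602 -0.007  -0.9982]
197 [ 0.5415 -0.304   0.0456] yaw,pitch [-3.28  0.23] med 0.0012 ends -0.0656 0.072
  band s [0.0405 0.0543 0.0695] -> centre est [ 0.5445 -0.3042  0.0456]
```

View pics/c9.png

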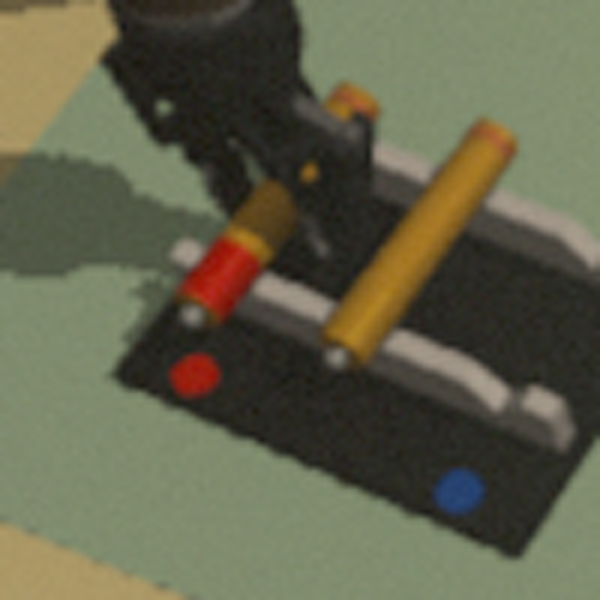

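Red is down, but it shifted about 3 mm towards +x on release. I back off and measure it unobstructed.

Call:
step_arm(series=[{"x": 0,"y": 0,"z": 3,"twist": 0,"jaw": 5},{"x": 0,"y": 0,"z": 7,"twist": 0,"jaw": 6},{"x": 0,"y": 0,"z": 11,"twist": 0,"jaw": 6},{"x": 0,"y": 3,"z": 14,"twist": 0,"jaw": 6},{"x": 0,"y": 7,"z": 15,"twist": 3,"jaw": 6},{"x": 0,"y": 11,"z": 15,"twist": 6,"jaw": 6},{"x": 0,"y": 15,"z": 15,"twist": 9,"jaw": 6},{"x": 0,"y": 19,"z": 15,"twist": 12,"jaw": 6},{"x": 0,"y": 23,"z": 15,"twist": 15,"jaw": 6},{"x": 0,"y": 27,"z": 15,"twist": 18,"jaw": 6}])

```text
clock: 8.95
eef_pos: [0.5458, -0.031, 0.1761]
tool_rot: [0.576, -0.412, -0.548, -0.444]
ft_force: [1.2, 0.2, 0.1]
grip_width: 0.06
```

```bash
python3 - <<'E'
from chk import *
exec(open('st.py').read())
print('tool x',M[:,0].round(4))
q,_=snap('scene','s10');p,_=snap('top','t10')
chk('10','red',dict(scene=(120,140,170,190),top=(360,160,392,230)),.5415,-.3029)
# plain weight, same method (brass only)
for n,t,bx in(('scene','s10',(140,140,200,205)),('top','t10',(340,170,368,235))):
    D=np.load(t+'.npz');v,u=np.nonzero(mask(D['p'],'brass',bx));P=np.array([deproj(n,x,y,D['d'][y,x]) for x,y in zip(u,v)]);P=P[(P[:,2]>.03)&(abs(P[:,1]+.228)<.035)];fitc(P,np.array([.545,-.228,.046,-.05,0]))
b=lambda i,x,y:cv2.resize(i[y:y+100,x:x+100],(400,400),interpolation=cv2.INTER_CUBIC)[...,::-1]
cv2.imwrite('pics/c10.png',np.hstack([b(p,305,150),b(q,100,130)]))
E
```

```text
t 8.95 j [-0.066  0.316 -0.041  1.155  0.016 -0.334] p [ 0.5458 -0.031   0.1761] jaw 105.41 down -0.9982 F [1.2 0.2 0.1] w 0.06
tool x [ 0.0595  0.0121 -0.9982]
290 [ 0.5415 -0.3045  0.0454] yaw,pitch [-3.15  0.45] med 0.0011 ends -0.0656 0.0723
  band s [0.041  0.0542 0.068 ] -> centre est [ 0.544  -0.3046  0.0454]
312 [ 0.5415 -0.3018  0.0449] yaw,pitch [-2.55  0.72] med 0.0013 ends -0.0672 0.0696
  band s [0.0394 0.0555 0.0693] -> centre est [ 0.5438 -0.3019  0.0449]
336 [ 0.545  -0.2295  0.0454] yaw,pitch [-2.79  0.26] med 0.001 ends -0.0758 0.0628
315 [ 0.545  -0.2268  0.0443] yaw,pitch [-2.79  0.59] med 0.0015 ends -0.076 0.0607
```

View pics/c10.png

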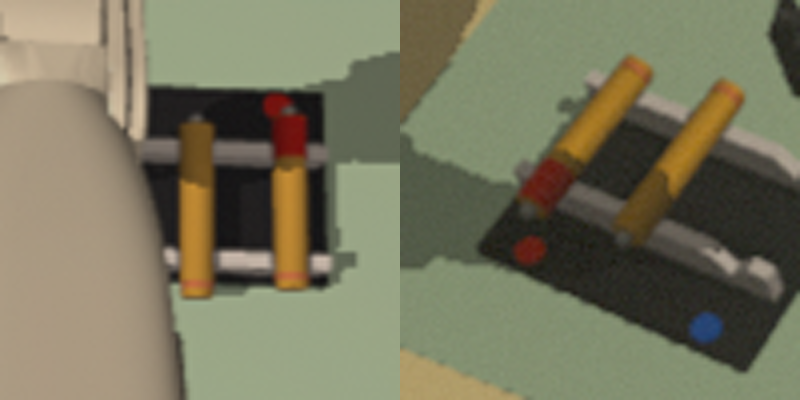

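Red lies level in its groove, with pitch under 1° and the axis at about 45 mm. Its centre is about 2.4 mm towards the dot; I will trim that later. The tool picked up a 3.5° tilt from re-basing under load, so next time I will pivot in one longer call. Now blue.

Call:
step_arm(series=[{"x": 0.2,"y": 3,"z": 3,"twist": -0.3,"jaw": 6},{"x": 0.5,"y": 7,"z": 4,"twist": -0.3,"jaw": 6},{"x": 0.8,"y": 11,"z": 4,"twist": -0.3,"jaw": 6},{"x": 1.1,"y": 15,"z": 4,"twist": -0.3,"jaw": 6},{"x": 1.4,"y": 19,"z": 4,"twist": -0.3,"jaw": 6},{"x": 1.7,"y": 23,"z": 4,"twist": -0.3,"jaw": 6},{"x": 2,"y": 26,"z": 4,"twist": -0.3,"jaw": 6},{"x": 2.1,"y": 28.5,"z": 4,"twist": -0.3,"jaw": 6},{"x": 2.1,"y": 29,"z": 4,"twist": -0.3,"jaw": 6},{"x": 2.1,"y": 29,"z": 4,"twist": -0.3,"jaw": 6}])

```text
clock: 9.88
eef_pos: [0.5667, 0.2637, 0.2151]
tool_rot: [0.576, -0.411, -0.549, -0.444]
ft_force: [0.8, -0.3, 0.1]
grip_width: 0.0599
```

```bash
python3 st.py
```

```text
t 9.8833 j [ 0.442  0.452  0.264  1.325 -0.013  0.169] p [0.5667 0.2637 0.2151] jaw 105.59 down -0.9982 F [ 0.8 -0.3  0.1] w 0.0599
```

Call:
step_arm(series=[{"x": 0,"y": -0.4,"z": 0,"twist": -0.4,"jaw": 6},{"x": 0,"y": -0.4,"z": -4,"twist": -0.4,"jaw": 6},{"x": 0,"y": -0.4,"z": -7.5,"twist": -0.4,"jaw": 6},{"x": 0,"y": -0.4,"z": -10,"twist": -0.4,"jaw": 6},{"x": 0,"y": -0.4,"z": -12,"twist": -0.4,"jaw": 6},{"x": 0,"y": -0.4,"z": -13,"twist": -0.4,"jaw": 6},{"x": 0,"y": -0.4,"z": -13.6,"twist": -0.4,"jaw": 6},{"x": 0,"y": -0.4,"z": -13.6,"twist": -0.4,"jaw": 6},{"x": 0,"y": -0.4,"z": -13.6,"twist": -0.4,"jaw": 6}])

```text
clock: 10.63
eef_pos: [0.5677, 0.2592, 0.0803]
tool_rot: [0.575, -0.413, -0.547, -0.446]
ft_force: [1.2, -0.9, 0.1]
grip_width: 0.06
```

```bash
python3 - <<'E'
from h import *
exec(open('st.py').read())
q,_=snap('scene','s11')
b=lambda i,x,y:cv2.resize(i[y:y+100,x:x+100],(500,500),interpolation=cv2.INTER_CUBIC)[...,::-1]
cv2.imwrite('pics/c11.png',b(q,275,180))
E
```

```text
t 10.6333 j [ 0.435  0.537  0.038  1.012 -0.013  0.17 ] p [0.5677 0.2592 0.0803] jaw 105.12 down -0.9981 F [ 1.2 -0.9  0.1] w 0.06
```

View pics/c11.png

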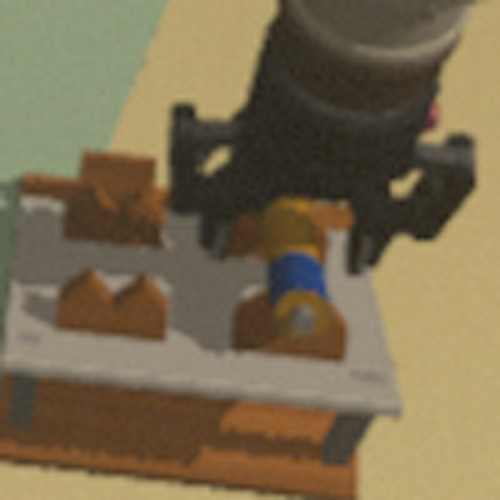

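The fingers straddle the blue-banded weight at (300,260) in the crop and clear the saddles. Closing and lifting.

Call:
step_arm(series=[{"x": -0.1,"y": 0,"z": -0.3,"twist": 0,"jaw": 4},{"x": -0.1,"y": 0,"z": -0.3,"twist": 0,"jaw": 3},{"x": -0.1,"y": 0,"z": -0.3,"twist": 0,"jaw": 2},{"x": -0.1,"y": 0,"z": -0.3,"twist": 0,"jaw": 2},{"x": -0.1,"y": 0,"z": -0.3,"twist": 0,"jaw": 2},{"x": -0.1,"y": 0,"z": -0.3,"twist": 0,"jaw": 2}])

```text
clock: 11.18
eef_pos: [0.5675, 0.2601, 0.079]
tool_rot: [0.576, -0.412, -0.547, -0.447]
ft_force: [-1.1, 0.3, 6.2]
grip_width: 0.0245
```

Call:
step_arm(series=[{"x": 0,"y": 0,"z": 0.5,"twist": 0,"jaw": 2},{"x": 0,"y": 0,"z": 1,"twist": 0,"jaw": 2},{"x": 0,"y": 0,"z": 2,"twist": 0,"jaw": 2},{"x": 0,"y": 0,"z": 4,"twist": 0,"jaw": 2},{"x": 0,"y": 0,"z": 7,"twist": 0,"jaw": 2},{"x": 0,"y": 0,"z": 10,"twist": 0,"jaw": 2},{"x": 0,"y": 0,"z": 12,"twist": 0,"jaw": 2},{"x": 0,"y": 0,"z": 12,"twist": 0,"jaw": 2}])

```text
clock: 11.85
eef_pos: [0.5704, 0.2613, 0.2056]
tool_rot: [0.577, -0.408, -0.545, -0.45]
ft_force: [1.4, 0.1, -0.4]
grip_width: 0.0242
```

```bash
python3 st.py
```

```text
t 11.85 j [ 0.436  0.448  0.232  1.281 -0.013  0.171] p [0.5704 0.2613 0.2056] jaw 105.15 down -0.9972 F [ 1.4  0.1 -0.4] w 0.0242
```

Call:
step_arm(series=[{"x": -0.2,"y": -3,"z": 0,"twist": -2,"jaw": 2},{"x": -0.4,"y": -6.5,"z": 0,"twist": -4,"jaw": 2},{"x": -0.6,"y": -10,"z": 0,"twist": -6,"jaw": 2},{"x": -0.8,"y": -14,"z": 0,"twist": -8,"jaw": 2},{"x": -1,"y": -18,"z": 0,"twist": -10,"jaw": 2},{"x": -1.2,"y": -22,"z": 0,"twist": -12,"jaw": 2},{"x": -1.4,"y": -26,"z": 0,"twist": -14,"jaw": 2},{"x": -1.7,"y": -30,"z": 0,"twist": -16,"jaw": 2},{"x": -1.9,"y": -33,"z": 0,"twist": -18,"jaw": 2},{"x": -2.1,"y": -35,"z": 0,"twist": -18,"jaw": 2}])

```text
clock: 12.68
eef_pos: [0.5481, -0.0918, 0.2046]
tool_rot: [-0.505, 0.495, 0.467, 0.53]
ft_force: [0.5, 0.5, -2.7]
grip_width: 0.0245
```

```bash
python3 st.py
```

```text
t 12.6833 j [-0.17   0.306  0.02   1.212  0.008 -0.116] p [ 0.5481 -0.0918  0.2046] jaw 86.91 down -0.9973 F [ 0.5  0.5 -2.7] w 0.0245
```

Call:
step_arm(series=[{"x": 0,"y": -2.5,"z": 0,"twist": 0.3,"jaw": 2},{"x": 0.1,"y": -4.5,"z": 0,"twist": 0.3,"jaw": 2},{"x": 0.1,"y": -5.7,"z": 0,"twist": 0.3,"jaw": 2},{"x": 0.1,"y": -6.1,"z": 0,"twist": 0.3,"jaw": 2},{"x": 0.1,"y": -6.1,"z": 0,"twist": 0.3,"jaw": 2},{"x": 0.1,"y": -6.1,"z": 0,"twist": 0.3,"jaw": 2}])

```text
clock: 13.18
eef_pos: [0.5489, -0.1519, 0.2041]
tool_rot: [-0.506, 0.494, 0.469, 0.529]
ft_force: [-0.2, -0.2, -2.3]
grip_width: 0.0241
```

```bash
python3 - <<'E'
from axis import *
exec(open('st.py').read())
q,_=snap('scene','s12')
b=lambda i,x,y:cv2.resize(i[y:y+100,x:x+100],(500,500),interpolation=cv2.INTER_CUBIC)[...,::-1]
cv2.imwrite('pics/c12.png',b(q,110,110))
P=cyl('s12','scene','blue',(110,100,220,200),.14,.3);P=P[abs(P[:,1]+.153)<.05];p=fitc(P,np.array([.549,-.153,.221,-.05,.6]))
D=np.load('s12.npz');m=mask(D['p'],'blue',(110,100,220,200));v,u=np.nonzero(m);B=np.array([deproj('scene',x,y,D['d'][y,x]) for x,y in zip(u,v)]);B=B[B[:,2]>.14]
a=np.array([np.cos(p[3])*np.cos(p[4]),np.sin(p[3])*np.cos(p[4]),np.sin(p[4])]);s=(B-p[:3])@a;print(len(B),np.percentile(s,[2,50,98]))
E
```

```text
t 13.1833 j [-0.279  0.335  0.06   1.226  0.016 -0.23 ] p [ 0.5489 -0.1519  0.2041] jaw 87.25 down -0.9974 F [-0.2 -0.2 -2.3] w 0.0241
158 [ 0.549  -0.1538  0.2229] yaw,pitch [-2.46 34.73] med 0.0006 ends -0.0743 0.0715
76 [0.03469317 0.04768679 0.06278484]
```

View pics/c12.png

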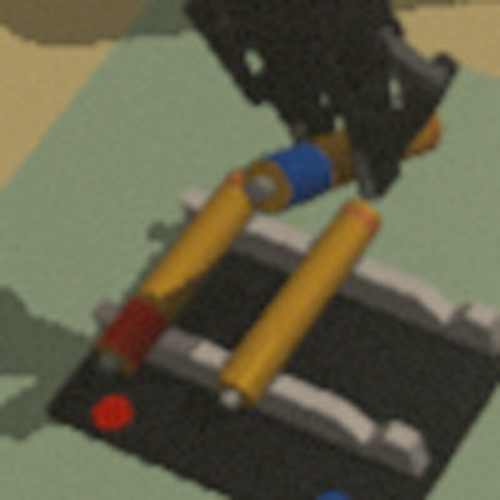

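Blue is held at 35° pitch. Its centre is about 3 mm towards the lower end of the grip, so I will set the tool about 4 mm further towards +x. Descending.

Call:
step_arm(series=[{"x": 0.2,"y": 0,"z": -3,"twist": 0,"jaw": 2},{"x": 0.2,"y": 0,"z": -6.5,"twist": 0,"jaw": 2},{"x": 0.2,"y": 0,"z": -9.5,"twist": 0,"jaw": 2},{"x": 0.2,"y": 0,"z": -11.5,"twist": 0,"jaw": 2},{"x": 0.2,"y": 0,"z": -12.8,"twist": 0,"jaw": 2},{"x": 0.2,"y": 0,"z": -13.3,"twist": 0,"jaw": 2},{"x": 0.2,"y": 0,"z": -13.3,"twist": 0,"jaw": 2},{"x": 0.2,"y": 0,"z": -13.3,"twist": 0,"jaw": 2}])

```text
clock: 13.9
eef_pos: [0.5517, -0.1509, 0.0719]
tool_rot: [-0.507, 0.493, 0.469, 0.529]
ft_force: [-0.1, 0.5, -1.4]
grip_width: 0.0243
```

```bash
python3 - <<'E'
from h import *
exec(open('st.py').read())
q,_=snap('scene','s13');p,_=snap('top','t13')
b=lambda i,x,y:cv2.resize(i[y:y+100,x:x+100],(400,400),interpolation=cv2.INTER_CUBIC)[...,::-1]
cv2.imwrite('pics/c13.png',np.hstack([b(p,300,150),b(q,110,120)]))
E
```

```text
t 13.9 j [-0.276  0.446 -0.141  0.913  0.016 -0.229] p [ 0.5517 -0.1509  0.0719] jaw 87.36 down -0.9973 F [-0.1  0.5 -1.4] w 0.0243
```

View pics/c13.png

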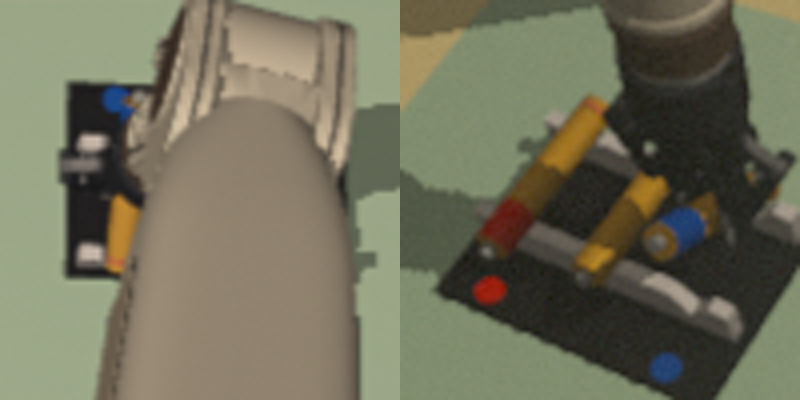

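Blue's lower end is over its groove, with the plain weight untouched. Pivoting it down in one call.

Call:
step_arm(series=[{"x": 0,"y": -0.15,"z": -0.4,"twist": -0.1,"jaw": 2},{"x": 0,"y": -0.15,"z": -0.9,"twist": -0.1,"jaw": 2},{"x": -0.1,"y": -0.15,"z": -1.4,"twist": -0.1,"jaw": 2},{"x": -0.1,"y": -0.15,"z": -1.9,"twist": -0.1,"jaw": 2},{"x": -0.2,"y": -0.15,"z": -2.4,"twist": -0.1,"jaw": 2},{"x": -0.2,"y": -0.15,"z": -2.9,"twist": -0.1,"jaw": 2},{"x": -0.2,"y": -0.15,"z": -3.4,"twist": -0.1,"jaw": 2},{"x": -0.2,"y": -0.15,"z": -3.9,"twist": -0.1,"jaw": 2},{"x": -0.2,"y": -0.15,"z": -4.3,"twist": -0.1,"jaw": 2},{"x": -0.2,"y": -0.15,"z": -4.5,"twist": -0.1,"jaw": 2}])

```text
clock: 14.83
eef_pos: [0.5569, -0.1531, 0.0318]
tool_rot: [-0.51, 0.49, 0.465, 0.533]
ft_force: [7.8, 3.7, 8.2]
grip_width: 0.0243
```

```bash
python3 - <<'E'
from chk import *
exec(open('st.py').read())
q,_=snap('scene','s14')
chk('14','blue',dict(scene=(150,130,210,210),top=(0,0,1,1)),.5488,-.1531)
b=lambda i,x,y:cv2.resize(i[y:y+100,x:x+100],(500,500),interpolation=cv2.INTER_CUBIC)[...,::-1]
cv2.imwrite('pics/c14.png',b(q,110,130))
E
```

```text
t 14.8333 j [-0.279  0.493 -0.188  0.803  0.02  -0.231] p [ 0.5569 -0.1531  0.0318] jaw 87.28 down -0.996 F [7.8 3.7 8.2] w 0.0243
176 [ 0.5488 -0.1548  0.0511] yaw,pitch [-3.25  6.46] med 0.0009 ends -0.0594 0.0771
  band s [0.0449 0.0601 0.0747] -> centre est [ 0.5565 -0.1552  0.0519]
```

View pics/c14.png

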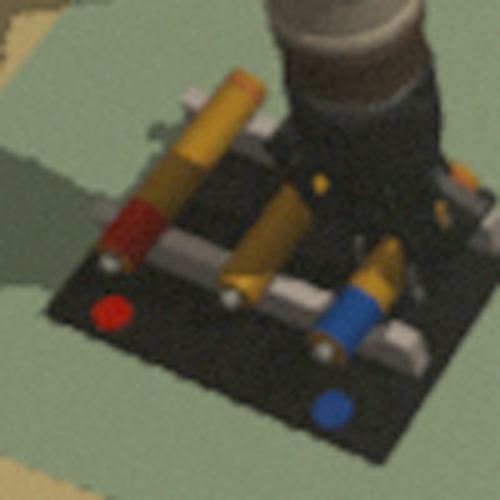

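Blue is nearly level, with 6.5° left, but it has been pushed about 8 mm towards +x. I'll pull it back while finishing the pivot.

Call:
step_arm(series=[{"x": -0.5,"y": 0,"z": -0.3,"twist": 0,"jaw": 2},{"x": -0.9,"y": 0,"z": -0.6,"twist": 0,"jaw": 2},{"x": -1.2,"y": 0,"z": -0.9,"twist": 0,"jaw": 2},{"x": -1.3,"y": 0,"z": -1.2,"twist": 0,"jaw": 2},{"x": -1.3,"y": 0,"z": -1.4,"twist": 0,"jaw": 2},{"x": -1.3,"y": 0,"z": -1.4,"twist": 0,"jaw": 2}])

```text
clock: 15.38
eef_pos: [0.5525, -0.1528, 0.025]
tool_rot: [-0.515, 0.484, 0.46, 0.537]
ft_force: [2.2, 6.4, 22.7]
grip_width: 0.0242
```

```bash
python3 - <<'E'
from chk import *
exec(open('st.py').read())
q,_=snap('scene','s15')
chk('15','blue',dict(scene=(150,130,210,210),top=(0,0,1,1)),.5488,-.1531)
E
```

```text
t 15.3833 j [-0.284  0.484 -0.229  0.754  0.026 -0.237] p [ 0.5525 -0.1528  0.025 ] jaw 87.38 down -0.9942 F [ 2.2  6.4 22.7] w 0.0242
187 [ 0.5488 -0.155   0.0453] yaw,pitch [-2.99  0.36] med 0.0008 ends -0.0653 0.0745
  band s [0.0417 0.0555 0.0705] -> centre est [ 0.5529 -0.1553  0.0453]
```

It's level and carried by both rails, but 4 mm too far towards the dot. Still gripped, I ease the force, slide it back and check.

Call:
step_arm(series=[{"x": 0,"y": 0,"z": 0.15,"twist": 0,"jaw": 2},{"x": -0.3,"y": 0,"z": 0.15,"twist": 0,"jaw": 2},{"x": -0.6,"y": 0,"z": 0.15,"twist": 0,"jaw": 2},{"x": -0.6,"y": 0,"z": 0.15,"twist": 0,"jaw": 2},{"x": -0.6,"y": 0,"z": 0.15,"twist": 0,"jaw": 2}])

```text
clock: 15.85
eef_pos: [0.5464, -0.1524, 0.0264]
tool_rot: [-0.515, 0.484, 0.461, 0.537]
ft_force: [0.8, 3.0, 3.6]
grip_width: 0.0243
```

```bash
python3 - <<'E'
from chk import *
exec(open('st.py').read())
q,_=snap('scene','s16')
chk('16','blue',dict(scene=(150,130,210,210),top=(0,0,1,1)),.5488,-.1531)
E
```

```text
t 15.85 j [-0.287  0.473 -0.244  0.75   0.028 -0.24 ] p [ 0.5464 -0.1524  0.0264] jaw 87.38 down -0.9942 F [0.8 3.  3.6] w 0.0243
184 [ 0.5488 -0.1542  0.0465] yaw,pitch [-3.34  2.64] med 0.001 ends -0.0689 0.0667
  band s [0.0361 0.0503 0.0651] -> centre est [ 0.5474 -0.1542  0.0464]
```

Call:
step_arm(series=[{"x": 0.1,"y": 0,"z": -0.2,"twist": 0,"jaw": 2},{"x": 0.1,"y": 0,"z": -0.35,"twist": 0,"jaw": 2},{"x": 0.1,"y": 0,"z": -0.45,"twist": 0,"jaw": 2},{"x": 0.1,"y": 0,"z": -0.45,"twist": 0,"jaw": 2}])

```text
clock: 16.23
eef_pos: [0.5469, -0.1522, 0.0248]
tool_rot: [-0.515, 0.484, 0.461, 0.537]
ft_force: [-9.0, 4.7, 26.9]
grip_width: 0.0243
```

```bash
python3 - <<'E'
from chk import *
exec(open('st.py').read())
q,_=snap('scene','s17')
chk('17','blue',dict(scene=(150,130,210,210),top=(0,0,1,1)),.5488,-.1531)
E
```

```text
t 16.2333 j [-0.286  0.475 -0.244  0.747  0.028 -0.239] p [ 0.5469 -0.1522  0.0248] jaw 87.39 down -0.9942 F [-9.   4.7 26.9] w 0.0243
186 [ 0.5488 -0.1544  0.0449] yaw,pitch [-3.35  1.21] med 0.0009 ends -0.0695 0.0655
  band s [0.035  0.0499 0.0648] -> centre est [ 0.5467 -0.1543  0.0449]
```

Call:
step_arm(series=[{"x": 0.1,"y": 0,"z": 0.1,"twist": 0,"jaw": 2},{"x": 0.1,"y": 0,"z": 0.1,"twist": 0,"jaw": 2.8},{"x": 0.1,"y": 0,"z": 0.1,"twist": 0,"jaw": 3.2},{"x": 0,"y": 0,"z": 0.1,"twist": 0,"jaw": 3.8},{"x": 0,"y": 0,"z": 0.1,"twist": 0,"jaw": 4.4},{"x": 0,"y": 0,"z": 0.1,"twist": 0,"jaw": 4.8}])

```text
clock: 16.78
eef_pos: [0.5462, -0.1523, 0.0248]
tool_rot: [-0.514, 0.484, 0.461, 0.537]
ft_force: [-0.5, -0.4, 0.3]
grip_width: 0.0481
```

```bash
python3 - <<'E'
from chk import *
exec(open('st.py').read())
print('tool x',M[:,0].round(4))
q,_=snap('scene','s18')
chk('18','blue',dict(scene=(150,130,210,210),top=(0,0,1,1)),.5488,-.1531)
E
```

```text
t 16.7833 j [-0.287  0.475 -0.244  0.749  0.027 -0.239] p [ 0.5462 -0.1523  0.0248] jaw 87.37 down -0.9944 F [-0.5 -0.4  0.3] w 0.0481
tool x [ 0.1059 -0.0027 -0.9944]
199 [ 0.5488 -0.1543  0.0447] yaw,pitch [-3.07  1.35] med 0.0008 ends -0.0699 0.0689
  band s [0.0352 0.0511 0.0652] -> centre est [ 0.547  -0.1542  0.0447]
```

Released. Retreating to clear the view and measure both.

Call:
step_arm(series=[{"x": 0,"y": 0,"z": 3,"twist": 0,"jaw": 5},{"x": 0,"y": 0,"z": 7,"twist": 0,"jaw": 6},{"x": 0,"y": 0,"z": 11,"twist": 0,"jaw": 6},{"x": 0,"y": 3,"z": 14,"twist": 0,"jaw": 6},{"x": 0,"y": 7,"z": 16,"twist": 0,"jaw": 6},{"x": 0,"y": 11,"z": 16,"twist": 0,"jaw": 6},{"x": 0,"y": 15,"z": 16,"twist": 0,"jaw": 6},{"x": 0,"y": 19,"z": 16,"twist": 0,"jaw": 6},{"x": 0,"y": 22,"z": 16,"twist": 0,"jaw": 6},{"x": 0,"y": 22,"z": 16,"twist": 0,"jaw": 6}])

```text
clock: 17.67
eef_pos: [0.5461, 0.073, 0.1849]
tool_rot: [-0.516, 0.482, 0.463, 0.536]
ft_force: [0.3, -0.3, 0.3]
grip_width: 0.0602
```

```bash
cat > fin.py <<'E'
from chk import *
exec(open('st.py').read())
def fin(tag):
    q,_=snap('scene','s'+tag);p,_=snap('top','t'+tag)
    print('red');chk(tag,'red',dict(scene=(115,140,170,190),top=(360,160,392,230)),.5415,-.3029)
    print('blue');chk(tag,'blue',dict(scene=(150,130,215,212),top=(315,165,343,230)),.5488,-.1531)
    b=lambda i,x,y:cv2.resize(i[y:y+100,x:x+100],(400,400),interpolation=cv2.INTER_CUBIC)[...,::-1]
    cv2.imwrite(f'pics/c{tag}.png',np.hstack([b(p,300,150),b(q,110,130)]))
E
python3 -c "
from fin import *
fin('19')"
```

```text
t 17.6667 j [ 0.141  0.283 -0.067  1.115 -0.015  0.179] p [0.5461 0.073  0.1849] jaw 87.79 down -0.9943 F [ 0.3 -0.3  0.3] w 0.0602
red
303 [ 0.5415 -0.3044  0.0455] yaw,pitch [-2.91  0.29] med 0.001 ends -0.0669 0.0728
  band s [0.0406 0.0545 0.0672] -> centre est [ 0.5434 -0.3044  0.0455]
315 [ 0.5415 -0.3022  0.0444] yaw,pitch [-2.91  0.06] med 0.0013 ends -0.0673 0.0705
  band s [0.0392 0.0544 0.0703] -> centre est [ 0.5443 -0.3024  0.0444]
blue
279 [ 0.5488 -0.1542  0.045 ] yaw,pitch [-1.96 -0.25] med 0.0011 ends -0.07 0.0677
  band s [0.0363 0.0516 0.0642] -> centre est [ 0.547  -0.1541  0.045 ]
298 [ 0.5488 -0.1529  0.0444] yaw,pitch [-3.64  0.3 ] med 0.0015 ends -0.0724 0.0742
  band s [0.0366 0.0515 0.0663] -> centre est [ 0.5482 -0.1529  0.0444]
```

View pics/c19.png

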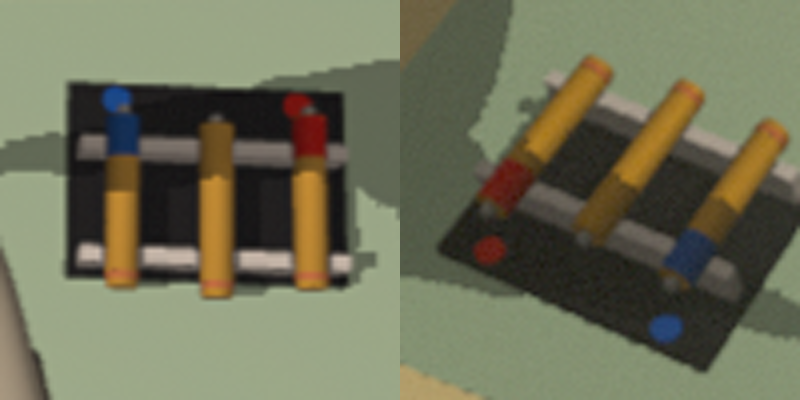

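Both are level and cradled, with bands at the dot ends. Red is about +2 mm and blue about -1 mm off centre, which is near the calibration accuracy, so disturbing them again isn't worth it. I'll check the bystanders against the first picture.

```bash
python3 - <<'E'
from meas import *
a=np.load('t0.npz');b=np.load('t19.npz')
cv2.imwrite('pics/c20.png',np.hstack([cv2.resize(x['p'][110:260,165:400],(400,256),interpolation=cv2.INTER_CUBIC)[...,::-1] for x in(a,b)]))
from axis import *
for tag in('0','19'):
  for n,t,bx in(('scene','s'+tag,(140,140,200,205)),('top','t'+tag,(342,170,366,235))):
    D=np.load(t+'.npz');v,u=np.nonzero(mask(D['p'],'brass',bx));P=np.array([deproj(n,x,y,D['d'][y,x]) for x,y in zip(u,v)]);P=P[(P[:,2]>.03)&(abs(P[:,1]+.228)<.03)];fitc(P,np.array([.545,-.228,.046,-.05,0]))
E
```

```text
362 [ 0.545  -0.2296  0.0455] yaw,pitch [-2.85  0.24] med 0.001 ends -0.0762 0.064
319 [ 0.545  -0.2268  0.0446] yaw,pitch [-3.11  0.28] med 0.0014 ends -0.0761 0.0609
337 [ 0.545  -0.2296  0.0455] yaw,pitch [-2.73  0.55] med 0.0011 ends -0.0764 0.0637
316 [ 0.545  -0.2271  0.0447] yaw,pitch [-3.31  0.34] med 0.0013 ends -0.0762 0.061
```

View pics/c20.png

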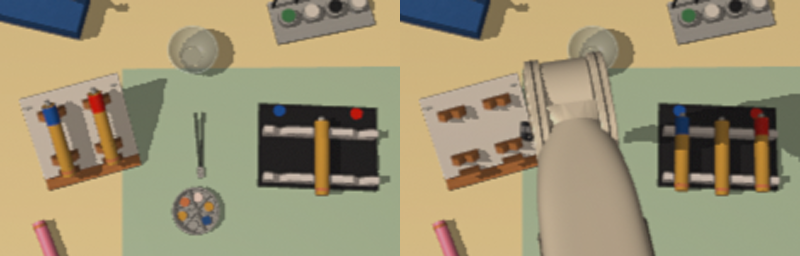

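The plain weight has not moved. The arm hides the tin and tweezers here, so I'll check them in the scene view.

```bash
python3 - <<'E'
import numpy as np,cv2
a=np.load('s0.npz')['p'];b=np.load('s19.npz')['p']
cv2.imwrite('pics/c21.png',np.hstack([cv2.resize(x[140:300,160:320],(400,400),interpolation=cv2.INTER_CUBIC)[...,::-1] for x in(a,b)]))
E
```

```text
(no output)
```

View pics/c21.png

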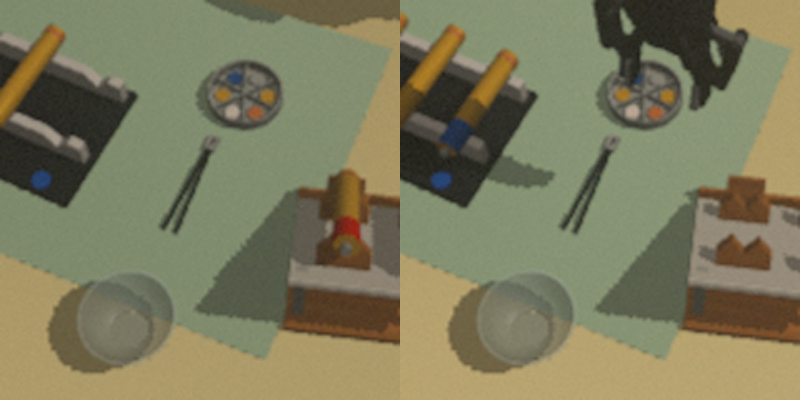

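The tin, tweezers and dish sit at the same pixels as at the start, and the gripper hangs clear in the air. Handing in.

```bash
python3 -c "
from workcell import bot
print(bot.job_done())"
```

```text
the job is handed in; nothing more can be done
None
```

Both weights are off the rack and lying in the grooves in line with their own dots, red first and then blue, with the bands at the dot end. I lowered each one with its lower end into the far rail and let it pivot level in the fingers. I opened the jaws only once both rails carried it. The job was handed in at about 18 s of the 64 s allowed.

- **Level and seated:** the last two-view check put both weights within about 0.3° of level, with the axis 44–45.5 mm above the table (44.4 mm expected).
- **Centring:** this is not perfect. Red measured about 2–3 mm too far towards its dot, and blue about 1–2 mm short of centre. I left both, because the camera calibration is only good to about 2 mm.
- **What went less smoothly:** blue slid about 8 mm towards its dot during the pivot, and I pulled it back along the rails before releasing it. The tool also picked up about 6° of tilt from working under load, with no visible effect on the result.
- **Left alone:** the plain weight measured the same before and after, and the tweezers, tin and dish appear unmoved in the pictures. The highest tool force in the readings was about 27 N; I only read it between moves.

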